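Check in a watch batch: gauge the case and load the timing rack

TASK

Check in this batch. Without lifting it, slide the pot with the watch case by its handle from the white mark to the yellow mark under the height gauge, push the gauge's red knob down until the foot rests on the watch glass and hold it there for a second, let it rise, then slide the pot on to the green mark, centred on it. Also load every movement carrier on the bench into a bay of its own on the timing rack: set it on the open end of the bay and slide it in, movement end first, fully home until the brass catch springs up behind it; leave the jar, the loupe and the screwdriver alone.

Things in the scene. Friction and masses are not known exactly. Their poses are not given: they have to be found in the camera images.
- rack: Timing rack, fixed, yaw up to 9 degrees: aluminium plate 12 thick (x -100 to +88), four equal bays 66 apart along y, white housing 55 x 260 x 36 with blue screens at the far end (x +87 to +142). Carriers slide in along its +x, away from the robot. Origin on the bench. In a bay point's frame, x -131 to -46 is bare plate for setting a carrier down; the end stop, 18 tall, is at x +46.5.
- bay0 (a point): Home in the rightmost (-y) bay: where a carrier's origin lies when fully home, on the plate, 12 above the bench. x: slide direction, y left, z up. From x -46 to +46 of it two dark walls 47 apart carry inward lips: gap between them 36, undersides 12 and tops 16 above the plate; the mouth flares from x -60 (59 wide, 12 tall).
- catch0 (a joint): Spring catch of bay0: rounded brass hump 24 long, 3 high, centred at x -31 of the bay. Joint in m: 0 = up, 0.003 = flush (carrier over it). It yields to 6 to 12 N of push along the slide and springs up behind the heel of a carrier that is fully home, holding it.
- bay1 (a point): Home in the right middle bay: where a carrier's origin lies when fully home, on the plate, 12 above the bench. x: slide direction, y left, z up. From x -46 to +46 of it two dark walls 47 apart carry inward lips: gap between them 36, undersides 12 and tops 16 above the plate; the mouth flares from x -60 (59 wide, 12 tall).
- catch1 (a joint): Spring catch of bay1: rounded brass hump 24 long, 3 high, centred at x -31 of the bay. Joint in m: 0 = up, 0.003 = flush (carrier over it). It yields to 6 to 12 N of push along the slide and springs up behind the heel of a carrier that is fully home, holding it.
- bay2 (a point): Home in the left middle bay: where a carrier's origin lies when fully home, on the plate, 12 above the bench. x: slide direction, y left, z up. From x -46 to +46 of it two dark walls 47 apart carry inward lips: gap between them 36, undersides 12 and tops 16 above the plate; the mouth flares from x -60 (59 wide, 12 tall).
- catch2 (a joint): Spring catch of bay2: rounded brass hump 24 long, 3 high, centred at x -31 of the bay. Joint in m: 0 = up, 0.003 = flush (carrier over it). It yields to 6 to 12 N of push along the slide and springs up behind the heel of a carrier that is fully home, holding it.
- bay3 (a point): Home in the leftmost (+y) bay: where a carrier's origin lies when fully home, on the plate, 12 above the bench. x: slide direction, y left, z up. From x -46 to +46 of it two dark walls 47 apart carry inward lips: gap between them 36, undersides 12 and tops 16 above the plate; the mouth flares from x -60 (59 wide, 12 tall).
- catch3 (a joint): Spring catch of bay3: rounded brass hump 24 long, 3 high, centred at x -31 of the bay. Joint in m: 0 = up, 0.003 = flush (carrier over it). It yields to 6 to 12 N of push along the slide and springs up behind the heel of a carrier that is fully home, holding it.
- carrier0: Movement carrier with orange grip (one of the four may be missing), 120 g: black sled x -18 to +46, 44 wide, 10 high; grip block 28 (x) x 16 (y) at x 0, z 10 to 46; round steel and brass watch movement, radius 14, 6 high, at x +30. Origin: underside, below the grip block; +x is the movement end, which goes in first. Starts flat on the bench right of the rack.
- carrier1: Movement carrier with blue grip (one of the four may be missing), 120 g: black sled x -18 to +46, 44 wide, 10 high; grip block 28 (x) x 16 (y) at x 0, z 10 to 46; round steel and brass watch movement, radius 14, 6 high, at x +30. Origin: underside, below the grip block; +x is the movement end, which goes in first. Starts flat on the bench right of the rack.
- carrier2: Movement carrier with yellow grip (one of the four may be missing), 120 g: black sled x -18 to +46, 44 wide, 10 high; grip block 28 (x) x 16 (y) at x 0, z 10 to 46; round steel and brass watch movement, radius 14, 6 high, at x +30. Origin: underside, below the grip block; +x is the movement end, which goes in first. Starts flat on the bench right of the rack.
- carrier3: Movement carrier with green grip (one of the four may be missing), 120 g: black sled x -18 to +46, 44 wide, 10 high; grip block 28 (x) x 16 (y) at x 0, z 10 to 46; round steel and brass watch movement, radius 14, 6 high, at x +30. Origin: underside, below the grip block; +x is the movement end, which goes in first. Starts flat on the bench right of the rack.
- pot: Holding pot with a watch case on top, 350 g: brass cylinder radius 30, 38 high; on it the steel case, radius 20, flat glass 50 above the pot's underside. Wooden handle bar 14 wide (y), 14 high, x -28 to -108, mid height z 30. Origin: centre of the underside. Starts by the white mark, handle roughly towards the robot, standing on the 3 mm mat.
- station: Height-gauge station, fixed, yaw up to 9 degrees: grey mat 160 x 300 x 3 with three ring marks along its y, 105 apart (white at +y, yellow, green at -y); steel column 85 behind the yellow mark (+x), 150 tall, with an arm over the yellow mark, underside 125 above the bench. Origin on the bench under the yellow mark.
- mark_in (a point): Centre of the white ring mark (waiting), on the mat's top, 3 above the bench. Axes are the station's.
- mark_gauge (a point): Centre of the yellow ring mark under the gauge foot, on the mat's top.
- mark_passed (a point): Centre of the green ring mark (passed), on the mat's top.
- gauge (a joint): Travel of the gauge spindle in m: 0 = up at rest, foot underside (disc radius 9) 78 above the bench; grows as it is pushed down, up to 0.04; height under the foot = 78 mm minus the travel, so with the foot resting on the watch glass it reads 0.025. A spring (1.0 N at rest, 3.1 N at 0.025) lifts it back when released.
- gauge_knob (a point): Centre of the flat top of the red push knob on the gauge spindle, radius 15, knob 12 thick, 195 above the bench at rest; push it straight down.
- jar: Bystander: small amber jar, radius 20, 50 high. Leave alone.
- loupe: Bystander: black loupe, radius 18, 30 high. Leave alone.
- driver: Bystander: screwdriver 120 long with a red handle. Leave alone.
Not all that is in view belongs to the job. What is shaped like the carrier2 but purple is not meant. There is more than one size of the pot; the job needs the larger.

How it is judged:
By the outcome, as a careful person would: the job done as asked, in the order asked, and still so for the second after the job is handed in, with the robot touching nothing.
Of carrier0, carrier1, carrier2, carrier3 only 3 to 4 are there at a start; the rules pass over those that are not, and their reading is None.
At some moment in a run one of carrier0, carrier1, carrier2, carrier3 may be knocked a few centimetres aside while the robot is not near it.
Once in a run the grip may slacken for a moment while it holds something.
It also fails if it takes over 210 s, if anything falls off the work surface, if the arm or the gripper's body presses on something with over 40 N, if the wrist force passes 120 N, or if a joint passes its speed limit or range.

ROBOT

A 7-joint arm with a two-finger parallel gripper is mounted at the origin on the work surface. World frame = base frame: x ahead of the robot, y to its left, z up, the work surface at z = 0. Lengths are in m, angles in rad, forces in N, time in s.
With the tool pointing down it reaches from about 0.425 to 0.925 m from the base axis. Payload 6.8 kg.
Tool frame: the origin (TCP) lies midway between the tips of the shut fingers; the grasp point (between the pads) lies 19 mm behind it (arm.grip_point_offset is the distance from the TCP to the grasp point, in m); y points along the fingers, z is the direction in which the jaws open and shut, and the axes are right-handed (so a half turn about y gives the same grasp; the last joint's range is limited). The gripper opens to 88 mm and grips with 3 to 60 N. Pads are 20 mm wide; open, the fingers measure 115 mm over their backs; the gripper's body (75 mm by 178 mm) begins 61 mm behind the grasp point.
Start: joints at [1.158, 0.477, 0.022, 1.555, -0.011, 1.109, -0.083], TCP at [0.203, -0.644, 0.223] pointing down, gripper open.
Joint ranges: [-2.96, 2.96], [-0.34, 2.1], [-1.41, 1.46], [0.24, 2.44], [-1.37, 4.51], [0.17, 1.92], [-2.96, 2.96]. Speed limits (rad/s): [2.39, 2.39, 3.14, 3.14, 3.14, 3.14, 3.14].

INTERFACE

Orientations are given as [roll, pitch, yaw] about the fixed x, y, z axes, in that order (R = Rz(yaw) Ry(pitch) Rx(roll)).
In Python, from rig import arm gives the robot as it stands.
- The arm moves only by the tool drive_tool, never from a script. Its argument "steps" is a list of rows, each a list of 3 entries, a list of its own where there are three numbers: the shift along the tool's x, y, z in cm, then the turn, a rotation vector about the tool's x, y, z in degrees, then the closure, from 0 (fully open) to 1 (shut). A call has 1 to 5 rows; each row shifts and turns the commanded pose from where the row before left it, along the tool's axes as they then stand; what a row does not reach is not made up. A row lasts 1/12 s, in which the tool goes at most 41.7 mm and 7.16 degrees, less where a joint would pass 70% of its speed; a pose out of reach is approached as far as the arm can. A call with a gripper value outside its range is refused whole. The fingers move at their own pace and stop on an object; "squeeze" is the grip in N (left out, the last holds). Time passes only in rows, so rows that do not move let the fingers close. It gives the time, the measured TCP pose, the force and the opening at its end, in the units of the state.
- arm.get_obs(): the state, without advancing time (a new reading comes with each control period).
- arm.get_image(name): name is "scene" or "top" or "wrist"; returns a dict with "frame" (480x640x3 uint8, red, green, blue), "depth" (480x640 float32, m along the optical axis (not along the pixel's ray), 0 where there is no reading), "K" (3x3 intrinsics, pixels), "position" and "rotation" of the camera in the world. Camera axes: x right, y up, looking along -z (the intrinsics and any distortion apply to the point x, -y, -z); pixel columns grow to the right and rows downward; lengths in m; the calibration is good to about 2 mm. A picture is of the moment at which its call begins.
- arm.hand_in(): hands the job in, once; it reports no verdict.
The state is a dict: "time": time; "qpos": joint angles; "qd": joint speeds; "effort": joint torques, N m; "tool_pos": TCP position; "tcp_rot": TCP orientation; "ft_force": force on the tool from outside, world axes, zero at the start; "moment": the same for the moment, N m; "finger_gap": finger opening in m.
Only numpy, scipy, OpenCV 4.12 (cv2) and the standard library are available. Lean on these libraries where they do the work, as an engineer would, in place of code of your own. Each camera call takes 0.05 s, during which the arm holds its last target.

## Working session

There is one attempt and no reset: what is moved stays moved. The work goes in short steps, Python scripts to look and compute and a tool call to move; the robot and the scene stay as the last step left them, time stands still between calls to the robot, and variables do not carry over. Pictures are saved under pics/ and viewed, and the job is handed in when it is done.

Besides the shell and the picture viewer there is one more tool, called after "Call:" as name(argument=value, ...) on one line, values as JSON. drive_tool: Moves the arm, as the interface text tells. Its arguments: {"type":"object","properties":{"steps":{"type":"array"},"squeeze":{"type":"number"}},"required":["steps"]}

```bash
ls; mkdir -p pics; cat > h.py <<'E'
import numpy as np, cv2
from rig import arm
def snap(n,f):
    d=arm.get_image(n); cv2.imwrite('pics/'+f+'.png',cv2.cvtColor(d['frame'],cv2.COLOR_RGB2BGR)); np.savez('pics/'+f+'.npz',**d); return d
def load(f): return np.load('pics/'+f+'.npz')
def pt(d,u,v):
    z=d['depth'][int(v),int(u)];K=d['K'];p=np.array([(u-K[0,2])/K[0,0]*z,-(v-K[1,2])/K[1,1]*z,-z]);return d['rotation']@p+d['position']
def ray(d,u,v,h):
    K=d['K'];p=d['rotation']@np.array([(u-K[0,2])/K[0,0],-(v-K[1,2])/K[1,1],-1]);c=d['position'];return c+p*(h-c[2])/p[2]
E
python3 - <<'E'
from h import *
o=arm.get_obs();print({k:np.round(v,4) for k,v in o.items()})
for n in ['scene','top','wrist']:
    d=snap(n,n+'0');print(n,d['K'].round(1).tolist(),d['position'].round(3),d['rotation'].round(3).tolist(),[k for k in d])
E
```

```text
pics
{'time': np.float64(0.0), 'qpos': array([ 1.1579,  0.4778,  0.0223,  1.5564, -0.0115,  1.1093, -0.0831]), 'qd': array([ 0.0013,  0.0007, -0.0001, -0.0008, -0.0002,  0.0008,  0.0006]), 'effort': array([-2.00000e-04, -5.82847e+01,  1.53440e+00, -2.72608e+01,
       -5.44000e-02,  1.68000e-02,  2.00000e-04]), 'tool_pos': array([ 0.2024, -0.6433,  0.2217]), 'tcp_rot': array([-1.5726e+00, -1.0000e-04, -2.8367e+00]), 'ft_force': array([-0.0956,  0.1344,  0.2251]), 'moment': array([ 0.0138,  0.0345, -0.0562]), 'finger_gap': np.float64(0.0876)}
scene [[470.6, 0.0, 324.2], [0.0, 470.6, 234.5], [0.0, 0.0, 1.0]] [1.409 0.27  0.767] [0.956, 0.018, 1.865] ['frame', 'depth', 'K', 'position', 'rotation']
top [[492.5, 0.0, 333.6], [0.0, 492.5, 241.9], [0.0, 0.0, 1.0]] [ 0.42  -0.019  1.221] [0.145, 0.0, -1.549] ['frame', 'depth', 'K', 'position', 'rotation']
wrist [[392.6, 0.0, 325.3], [0.0, 392.6, 238.5], [0.0, 0.0, 1.0]] [ 0.266 -0.623  0.384] [-0.247, 0.003, -1.265] ['frame', 'depth', 'K', 'position', 'rotation']
```

```bash
cat > h.py <<'E'
import numpy as np, cv2
from scipy.spatial.transform import Rotation as Ro
from rig import arm
def snap(n,f):
    d=dict(arm.get_image(n)); d['rotation']=Ro.from_euler('xyz',d['rotation']).as_matrix(); cv2.imwrite('pics/'+f+'.png',cv2.cvtColor(d['frame'],cv2.COLOR_RGB2BGR)); np.savez('pics/'+f+'.npz',**d); return d
def load(f): 
    d=dict(np.load('pics/'+f+'.npz'))
    if d['rotation'].ndim==1: d['rotation']=Ro.from_euler('xyz',d['rotation']).as_matrix()
    return d
def pt(d,u,v):
    z=d['depth'][int(v),int(u)];K=d['K'];p=np.array([(u-K[0,2])/K[0,0]*z,-(v-K[1,2])/K[1,1]*z,-z]);return d['rotation']@p+d['position']
def ray(d,u,v,h):
    K=d['K'];p=d['rotation']@np.array([(u-K[0,2])/K[0,0],-(v-K[1,2])/K[1,1],-1]);c=d['position'];return c+p*(h-c[2])/p[2]
def cloud(d):
    v,u=np.mgrid[:480,:640];z=d['depth'];K=d['K'];p=np.stack([(u-K[0,2])/K[0,0]*z,-(v-K[1,2])/K[1,1]*z,-z],-1);return p@d['rotation'].T+d['position']
E
python3 - <<'E'
from h import *
for n in ['scene0','top0','wrist0']:
    d=load(n);
    print(n,[pt(d,u,v).round(4).tolist() for u,v in [(320,240),(100,240),(500,400),(320,400)]])
E
```

```text
scene0 [[0.4017, -0.0615, -0.0007], [0.5689, -0.6584, 0.0008], [0.7981, 0.4159, -0.0026], [0.8943, 0.0919, 0.0006]]
top0 [[0.6004, 0.0187, 0.0134], [0.5902, 0.5705, 0.0002], [0.225, -0.4214, 0.001], [0.2154, 0.009, 0.0008]]
wrist0 [[0.1712, -0.6467, 0.0014], [0.1041, -0.4351, 0.0009], [0.2177, -0.6858, 0.2957], [-0.0065, -0.7021, 0.0001]]
```

View pics/scene0.png

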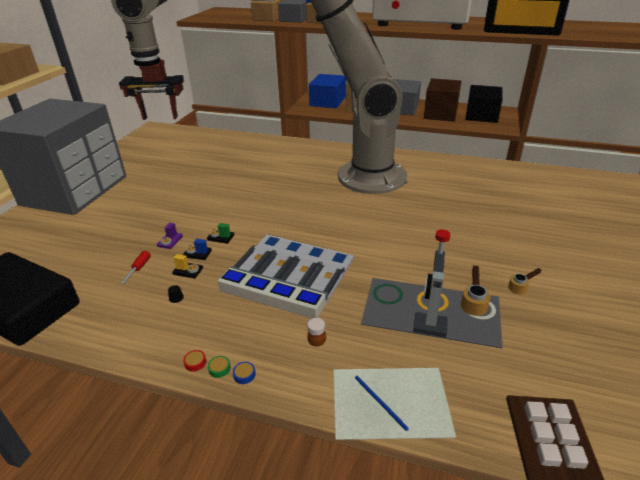

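View pics/top0.png

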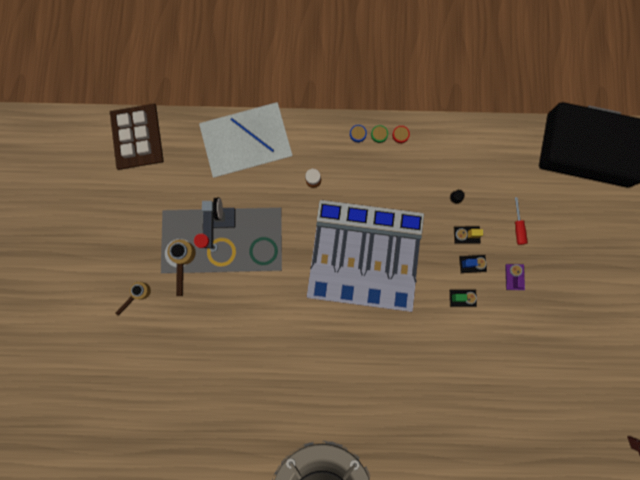

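View pics/wrist0.png

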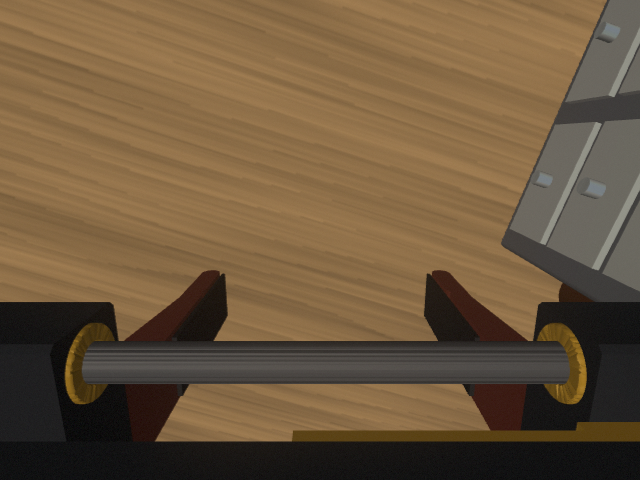

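```bash
python3 - <<'E'
from h import *
im=cv2.imread('pics/top0.png')
cv2.imwrite('pics/c1.png',cv2.resize(im[180:320,430:540],None,fx=5,fy=4.2857,interpolation=cv2.INTER_CUBIC) if 0 else cv2.resize(im[180:320,430:540],None,fx=4,fy=4,interpolation=cv2.INTER_CUBIC))
cv2.imwrite('pics/c2.png',cv2.resize(im[180:320,100:290],None,fx=4,fy=4,interpolation=cv2.INTER_CUBIC))
im=cv2.imread('pics/scene0.png')
cv2.imwrite('pics/c3.png',cv2.resize(im[210:310,110:260],None,fx=5,fy=5,interpolation=cv2.INTER_CUBIC))
E
```

```text
(no output)
```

View pics/c1.png

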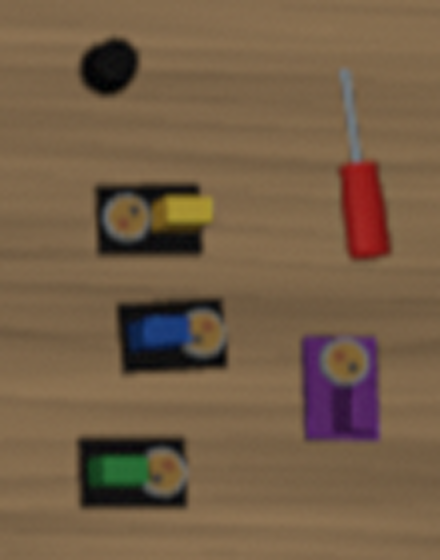

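View pics/c2.png

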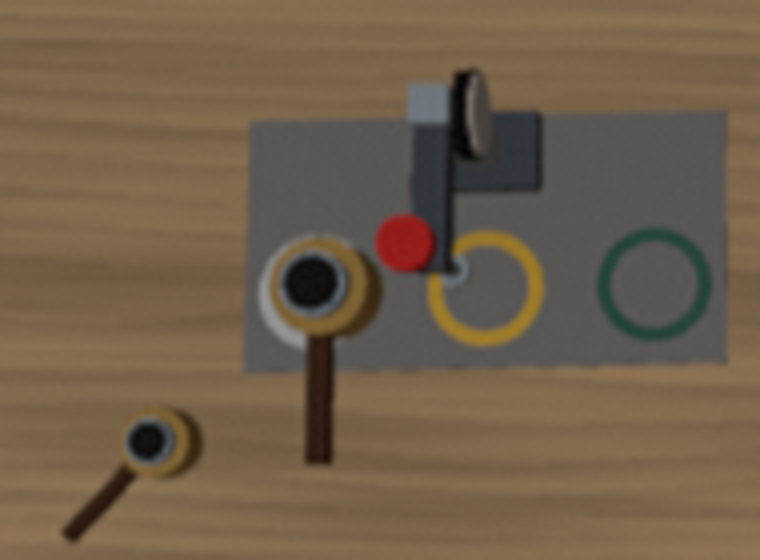

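View pics/c3.png

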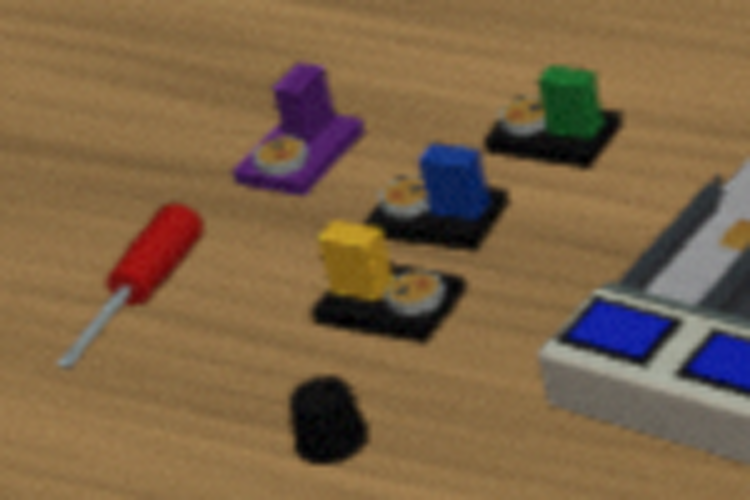

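```bash
cat > m.py <<'E'
from h import *
def hsv(d): return cv2.cvtColor(d['frame'],cv2.COLOR_RGB2HSV)
def comps(mask,amin=20):
    n,l,s,c=cv2.connectedComponentsWithStats(mask.astype(np.uint8));return [(c[i],s[i],l==i) for i in range(1,n) if s[i][4]>=amin]
E
python3 - <<'E'
from m import *
d=load('top0');H=hsv(d);C=cloud(d)
f=d['frame']
for u,v in [(474,234),(471,264),(459,298),(513,284),(460,240),(321,210),(180,280),(324,258),(320,289),(330,210),(170,260),(230,262),(262,262),(201,241)]:
    print((u,v),f[v,u],H[v,u],C[v,u].round(4))
d=load('scene0');H=hsv(d);C=cloud(d)
for u,v in [(180,262),(200,245),(223,230),(190,269),(246,252),(443,236),(477,293)]:
    print((u,v),d['frame'][v,u],H[v,u],C[v,u].round(4))
E
```

```text
(474, 234) [163 143  50] [ 25 177 163] [ 0.6182 -0.3537  0.0474]
(471, 264) [ 27  60 120] [109 198 120] [ 0.545  -0.3446  0.0493]
(459, 298) [ 39 108  52] [ 66 163 108] [ 0.4637 -0.3152  0.0475]
(513, 284) [60 27 71] [143 158  71] [ 0.5019 -0.4564  0.0135]
(460, 240) [49 51 52] [100  15  52] [ 0.6087 -0.3294  0.0096]
(321, 210) [42 42 51] [120  45  51] [0.6708 0.0173 0.0395]
(180, 280) [48 28 17] [ 11 165  48] [0.4921 0.3505 0.0408]
(324, 258) [123  96  50] [ 19 151 123] [0.5556 0.0076 0.0145]
(320, 289) [26 52 94] [109 184  94] [0.4793 0.0155 0.0137]
(330, 210) [ 24  39 150] [116 214 150] [ 0.6718 -0.0047  0.037 ]
(170, 260) [141 136 127] [ 19  25 141] [0.543  0.389  0.0075]
(230, 262) [139 113  56] [ 21 152 139] [0.5416 0.2408 0.0046]
(262, 262) [50 73 62] [76 80 73] [0.5435 0.1617 0.0028]
(201, 241) [147  32  29] [  1 205 147] [0.5653 0.263  0.1968]
(180, 262) [128  95  24] [ 20 207 128] [ 0.6323 -0.3572  0.035 ]
(200, 245) [13 34 85] [111 216  85] [ 0.5571 -0.3422  0.0374]
(223, 230) [19 68 31] [ 67 184  68] [ 0.4726 -0.3188  0.0332]
(190, 269) [133 106  55] [ 20 150 133] [ 0.6312 -0.3332  0.0167]
(246, 252) [77 71 61] [19 53 77] [ 0.5401 -0.2194  0.0269]
(443, 236) [146  18  16] [  0 227 146] [0.5755 0.2658 0.1941]
(477, 293) [16 11 15] [156  80  16] [0.5717 0.3569 0.0539]
```

```bash
cat >> m.py <<'E'
def rc(d,u,v,h): return ray(d,u,v,h)
def rectworld(d,mask,h):
    ys,xs=np.nonzero(mask);P=np.array([ray(d,x,y,h)[:2] for x,y in zip(xs,ys)],np.float32)
    return P
COL={'orange':((5,16),150),'yellow':((22,32),110),'blue':((104,114),120),'green':((58,75),110)}
def carriers(d):
    """top-view: grip top centroid at .046; sled rect at .010"""
    H=hsv(d);C=cloud(d);out={}
    for n,((a,b),s) in COL.items():
        m=(H[...,0]>=a)&(H[...,0]<=b)&(H[...,1]>=s)&(H[...,2]>40)&(C[...,2]>0.040)&(C[...,2]<.075)&(C[...,1]<-.0)
        for c,st,mm in comps(m,15):
            p=C[mm].mean(0);out.setdefault(n,[]).append((c.round(1),st[4],ray(d,*c,.046).round(4),p.round(4)))
    return out
E
python3 - <<'E'
from m import *
d=load('top0');H=hsv(d);C=cloud(d)
print(carriers(d))
# sled: dark points
V=d['frame'].max(-1)
for name,(u,v) in dict(yellow=(468,235),blue=(473,264),green=(463,298)).items():
    w=np.zeros(V.shape,bool);w[v-16:v+17,u-22:u+23]=1
    m=w&((V<72)|(C[...,2]>.006)) 
    k=max(comps(m,50),key=lambda k:k[1][4])
    P=rectworld(d,k[2]&(C[...,2]<.022),.010)
    r=cv2.minAreaRect(P*1000);print(name,np.round(r[0],1),np.round(r[1],1),round(r[2],1))
# rack
w=np.zeros(V.shape,bool);w[195:318,300:432]=1
m=w&(C[...,2]>.007);k=max(comps(m,50),key=lambda k:k[1][4])
P=rectworld(d,k[2]&(C[...,2]<.017)&(C[...,0]<.52),.012);r=cv2.minAreaRect(P*1000);print('plate',np.round(r[0],1),np.round(r[1],1),round(r[2],1),cv2.boxPoints(r).round(1).tolist())
for nm,lo,hi,h in [('pad',(104,114),.0,.012),('screen',(114,122),.0,.036)]: pass
for c,st,mm in comps(w&(H[...,0]>=100)&(H[...,0]<=125)&(H[...,1]>140),30):
    hz=C[mm][:,2].mean();print('blue',c.round(1),st[4],hz.round(4),ray(d,*c,.036 if hz>.025 else .012)[:2].round(4))
for c,st,mm in comps(w&(H[...,0]>=14)&(H[...,0]<=25)&(H[...,1]>110)&(C[...,2]>.007),10):
    print('brass',c.round(1),st[4],C[mm][:,2].mean().round(4),ray(d,*c,.0145)[:2].round(4))
# station rings
w=np.zeros(V.shape,bool);w[205:275,160:284]=1
for nm,m in dict(yel=(H[...,0]>=18)&(H[...,0]<=28)&(H[...,1]>110)&(C[...,2]<.012),grn=(H[...,0]>60)&(H[...,0]<90)&(H[...,1]>60)&(C[...,2]<.012),red=((H[...,0]<6)|(H[...,0]>174))&(H[...,1]>150)).items():
    for c,st,mm in comps(w&m,25):
        ys,xs=np.nonzero(mm);e=cv2.minEnclosingCircle(np.stack([xs,ys],1).astype(np.float32));h=.195 if nm=='red' else .003
        print(nm,c,st,e,ray(d,*e[0],h).round(4),C[mm].mean(0).round(4))
m=w&(C[...,2]<.02)&(H[...,1]<40)
P=rectworld(d,max(comps(m,50),key=lambda k:k[1][4])[2],.003);r=cv2.minAreaRect(P*1000);print('mat',np.round(r[0],1),np.round(r[1],1),round(r[2],1))
E
```

```text
{'yellow': [(array([476.6, 231.8]), np.int32(80), array([ 0.6238, -0.3604,  0.046 ]), array([ 0.6238, -0.3604,  0.0461]))], 'blue': [(array([470.9, 262. ]), np.int32(80), array([ 0.5502, -0.3454,  0.046 ]), array([ 0.5501, -0.3452,  0.0467]))], 'green': [(array([460.3, 297. ]), np.int32(82), array([ 0.4663, -0.3186,  0.046 ]), array([ 0.4663, -0.3186,  0.0462]))]}
yellow [ 622.9 -347.5] [42.9 66.7] 1.3
blue [ 551.6 -360.9] [44.8 67.8] 4.8
green [ 465.3 -334.1] [43.7 64.2] 1.3
plate [487.3 -84.6] [260.4  86. ] 84.3 [[431.6000061035156, -209.89999389648438], [517.2000122070312, -218.39999389648438], [542.9000244140625, 40.70000076293945], [457.3999938964844, 49.099998474121094]]
blue [330.2 211.3] 213 0.039 [ 0.6689 -0.0053]
blue [357.  214.7] 214 0.039 [ 0.6617 -0.0711]
blue [383.8 218.1] 216 0.0502 [ 0.6546 -0.1368]
blue [410.6 221.6] 215 0.0501 [ 0.6475 -0.2025]
blue [320.1 288.8] 130 0.0226 [0.48   0.0153]
blue [346.8 292.4] 131 0.0226 [ 0.4727 -0.0502]
blue [373.7 295.8] 134 0.0132 [ 0.4658 -0.116 ]
blue [400.5 299.4] 134 0.0132 [ 0.4585 -0.1814]
brass [324.1 258.5] 40 0.0151 [0.5543 0.0073]
brass [350.7 261.8] 41 0.0152 [ 0.5477 -0.0584]
brass [377.3 265.4] 42 0.0154 [ 0.5402 -0.1238]
brass [404.  268.7] 40 0.0152 [ 0.5335 -0.1895]
yel [221.98540146 252.44160584] [207 238  29  29 274] ((220.9642791748047, 251.64285278320312), 14.6283597946167) [0.5672 0.265  0.003 ] [0.5651 0.262  0.0044]
grn [263.00881057 250.70484581] [250 237  28  28 227] ((263.2373352050781, 250.6445770263672), 14.028617858886719) [0.572  0.1598 0.003 ] [0.5718 0.1602 0.0042]
red [200.96449704 240.44378698] [194 234  15  14 169] ((200.9629669189453, 240.49073791503906), 7.464929103851318) [0.5666 0.2637 0.195 ] [0.5668 0.2637 0.1947]
mat [598.1 267.1] [159.2 296.8] 2.4
```

```bash
cat > g.py <<'E'
import sys
from h import *
# usage: g.py x y z psi_deg : prints tool-frame delta (cm) now, and turn about tool y
o=arm.get_obs();R=Ro.from_euler('xyz',o['tcp_rot'])
def show(t):
    d=R.inv().apply(np.array(t[:3])-o['tool_pos'])*100
    psi=np.degrees(o['tcp_rot'][2]);print('psi',psi.round(1),'t',round(float(o['time']),2),'pos',o['tool_pos'].round(4),'rp',np.degrees(o['tcp_rot'][:2]).round(1),'F',o['ft_force'].round(1),'gap',round(float(o['finger_gap']),4))
    print('shift cm',d.round(2),'turn y',round((-(t[3]-psi)+180)%360-180,1))
    # shift expressed in the frame after turning
    R2=Ro.from_euler('xyz',[-np.pi/2,0,np.radians(t[3])]);print('shift in target frame',(R2.inv().apply(np.array(t[:3])-o['tool_pos'])*100).round(2))
if __name__=='__main__': show([float(a) for a in sys.argv[1:5]])
E
python3 g.py .55 -.3455 .12 -85.2
```

```text
psi -162.5 t 0.15 pos [ 0.2024 -0.6435  0.2219] rp [-90.1  -0. ] F [ 0.4 -0.3 -0.3] gap 0.0879
shift cm [-42.1   10.21 -17.98] turn y -77.3
shift in target frame [-26.78  10.19  37.13]
```

Call:
drive_tool(steps=[[[-3.5, 0.5, -1.5], [0, 0, 0], 0.4], [[-3.5, 0.5, -1.5], [0, 0, 0], 0.4], [[-3.5, 0.5, -1.5], [0, 0, 0], 0.4], [[-3.5, 0.5, -1.5], [0, 0, 0], 0.4], [[-3.5, 0.5, -1.5], [0, 0, 0], 0.4]], squeeze=40)

```text
time: 0.57
tool_pos: [0.3479, -0.5184, 0.1972]
tcp_rot: [-1.571, -0.0, -2.837]
ft_force: [0.5, 0.0, -0.3]
finger_gap: 0.058
```

Call:
drive_tool(steps=[[[-3.5, 0.5, -1.5], [0, 0, 0], 0.4], [[-3.5, 0.5, -1.5], [0, 0, 0], 0.4], [[-3.5, 0.5, -1.5], [0, 0, 0], 0.4], [[-3.5, 0.5, -1.5], [0, 0, 0], 0.4], [[-3.5, 0.5, -1.5], [0, 0, 0], 0.4]])

```text
time: 0.98
tool_pos: [0.4924, -0.3943, 0.1723]
tcp_rot: [-1.571, -0.0, -2.837]
ft_force: [0.3, -0.1, -0.1]
finger_gap: 0.0523
```

Call:
drive_tool(steps=[[[0, 0, 0], [0, -7, 0], 0.4], [[0, 0, 0], [0, -7, 0], 0.4], [[0, 0, 0], [0, -7, 0], 0.4], [[0, 0, 0], [0, -7, 0], 0.4], [[0, 0, 0], [0, -7, 0], 0.4]])

```text
time: 1.4
tool_pos: [0.4913, -0.3956, 0.1723]
tcp_rot: [-1.571, -0.0, -2.22]
ft_force: [0.2, 0.7, -0.3]
finger_gap: 0.0529
```

Call:
drive_tool(steps=[[[0, 0, 0], [0, -7, 0], 0.4], [[0, 0, 0], [0, -7, 0], 0.4], [[0, 0, 0], [0, -7, 0], 0.4], [[0, 0, 0], [0, -7, 0], 0.4], [[0, 0, 0], [0, -7, 0], 0.4]])

```text
time: 1.82
tool_pos: [0.4912, -0.3957, 0.1723]
tcp_rot: [-1.571, 0.0, -1.609]
ft_force: [-0.7, 0.1, 1.4]
finger_gap: 0.0529
```

```bash
python3 g.py .55 -.3455 .12 -85.2; python3 -c "
from h import *
print(arm.get_obs()['qpos'].round(2))
snap('wrist','w1')"
```

```text
psi -92.2 t 1.82 pos [ 0.4912 -0.3957  0.1723] rp [-90.   0.] F [-0.7  0.1  1.4] gap 0.0529
shift cm [-5.24  5.23  5.69] turn y -7.0
shift in target frame [-4.51  5.23  6.28]
[ 0.84  0.48 -0.35  1.7   0.19  1.    0.38]
```

View pics/w1.png

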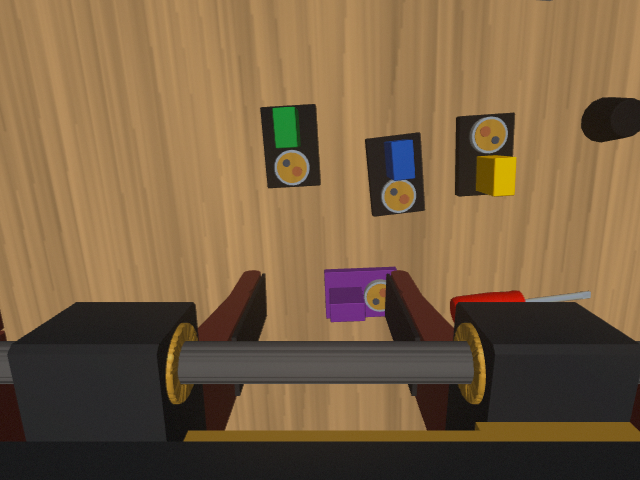

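```bash
cat >> m.py <<'E'
def wcar(d,name):
    H=hsv(d);C=cloud(d);(a,b),s=COL[name]
    m=(H[...,0]>=a)&(H[...,0]<=b)&(H[...,1]>=s)&(H[...,2]>40)&(C[...,2]>0.0405)&(C[...,2]<.07)
    k=max(comps(m,40),key=lambda k:k[1][4]);c=k[0]
    P=rectworld(d,k[2],.046);r=cv2.minAreaRect(P*1000)
    w=np.zeros(m.shape,bool);w[max(0,int(c[1])-75):int(c[1])+75,max(0,int(c[0])-60):int(c[0])+60]=1
    q=w&(C[...,2]>.0055)&(C[...,2]<.02)
    k2=max(comps(q,200),key=lambda k:k[1][4])
    V=k2[2].astype(np.uint8)
    P2=rectworld(d,V>0,.010);r2=cv2.minAreaRect(P2*1000)
    print(name,'px',c.round(0),'grip',np.round(r[0],1),np.round(r[1],1),round(r[2],1),'z',np.median(C[k[2]][:,2]).round(4),'sled',np.round(r2[0],1),np.round(r2[1],1),round(r2[2],1))
E
python3 - <<'E'
from m import *
d=load('w1')
for n in ['yellow','blue','green']: wcar(d,n)
E
```

```text
yellow px [503. 176.] grip [ 622.3 -359.4] [18.1 28.3] 3.7 z 0.046 sled [ 622.4 -345.6] [45.3 63.8] 1.6
blue px [402. 160.] grip [ 549.1 -344.9] [16.7 27.8] 4.9 z 0.0461 sled [ 550.6 -358.9] [44.3 63.9] 4.8
green px [285. 127.] grip [ 466.1 -319.1] [16.2 27.7] 1.0 z 0.0461 sled [ 466.2 -333.1] [44.  63.8] 1.2
```

Call:
drive_tool(steps=[[[0, 0, 0], [0, -7, 0], 0.4], [[-2.2, 3, 3.1], [0, 0, 0], 0.4], [[-2.2, 3, 3.1], [0, 0, 0], 0.4], [[0, 0, 0], [0, 0, 0], 0.4]])

```text
time: 2.2
tool_pos: [0.5443, -0.3461, 0.1164]
tcp_rot: [-1.572, 0.008, -1.488]
ft_force: [0.4, 1.8, 0.4]
finger_gap: 0.0528
```

```bash
python3 g.py .5493 -.345 .02 -85.2
```

```text
psi -85.3 t 2.2 pos [ 0.5443 -0.3461  0.1164] rp [-90.1   0.4] F [0.4 1.8 0.4] gap 0.0528
shift cm [0.01 9.64 0.52] turn y -0.1
shift in target frame [-0.06  9.64  0.51]
```

Call:
drive_tool(steps=[[[0, 3, 0.1], [0, 0, 0], 0.4], [[0, 3, 0], [0, 0, 0], 0.4], [[0, 2, 0], [0, 0, 0], 0.4], [[0, 0, 0], [0, 0, 0], 0.4], [[0, 0, 0], [0, 0, 0], 0.4]])

```text
time: 2.62
tool_pos: [0.5419, -0.3533, 0.0402]
tcp_rot: [-1.573, 0.002, -1.494]
ft_force: [0.2, -0.2, -0.2]
finger_gap: 0.0525
```

```bash
python3 g.py .5493 -.345 .02 -85.2
```

```text
psi -85.6 t 2.62 pos [ 0.5419 -0.3533  0.0402] rp [-90.1   0.1] F [ 0.2 -0.2 -0.2] gap 0.0525
shift cm [-0.77  2.02  0.81] turn y -0.4
shift in target frame [-0.77  2.02  0.81]
```

Call:
drive_tool(steps=[[[-0.8, 0, 0.8], [0, 0, 0], 0.4], [[0, 2, 0], [0, 0, 0], 0.4], [[0, 0, 0], [0, 0, 0], 0.4], [[0, 0, 0], [0, 0, 0], 0.4]])

```text
time: 2.95
tool_pos: [0.5506, -0.3447, 0.022]
tcp_rot: [-1.57, -0.0, -1.493]
ft_force: [0.5, 0.8, -0.2]
finger_gap: 0.0524
```

```bash
python3 g.py .5493 -.345 .02 -85.2
```

```text
psi -85.5 t 2.95 pos [ 0.5506 -0.3447  0.022 ] rp [-90.  -0.] F [ 0.5  0.8 -0.2] gap 0.0524
shift cm [ 0.02  0.2  -0.13] turn y -0.3
shift in target frame [ 0.02  0.2  -0.13]
```

Call:
drive_tool(steps=[[[0, 0.2, -0.1], [0, 0, 0], 1], [[0, 0, 0], [0, 0, 0], 1], [[0, 0, 0], [0, 0, 0], 1], [[0, 0, 0], [0, 0, 0], 1], [[0, 0, 0], [0, 0, 0], 1]], squeeze=40)

```text
time: 3.37
tool_pos: [0.5492, -0.3456, 0.0195]
tcp_rot: [-1.57, -0.0, -1.493]
ft_force: [-0.8, 0.5, -0.6]
finger_gap: 0.0229
```

Call:
drive_tool(steps=[[[0, 0, 0], [0, 0, 0], 1], [[0, -2, 0], [0, 0, 0], 1], [[0, -3, 0], [0, 0, 0], 1], [[0, -3, 0], [0, 0, 0], 1], [[0, 0, 0], [0, 0, 0], 1]])

```text
time: 3.78
tool_pos: [0.5524, -0.3468, 0.105]
tcp_rot: [-1.563, -0.005, -1.493]
ft_force: [0.4, -0.6, -0.8]
finger_gap: 0.0158
```

```bash
python3 g.py .474 -.0505 .11 -6.15
```

```text
psi -85.6 t 3.78 pos [ 0.5524 -0.3468  0.105 ] rp [-89.6  -0.3] F [ 0.4 -0.6 -0.8] gap 0.0158
shift cm [-30.14  -0.69  -5.52] turn y -79.4
shift in target frame [-10.97  -0.5   28.62]
```

Call:
drive_tool(steps=[[[-3, 0, -0.5], [0, 0, 0], 1], [[-3, 0, -0.5], [0, 0, 0], 1], [[-3, 0, -0.5], [0, 0, 0], 1], [[-3, 0, -0.5], [0, 0, 0], 1], [[-3, 0, -0.5], [0, 0, 0], 1]])

```text
time: 4.2
tool_pos: [0.5114, -0.1964, 0.0985]
tcp_rot: [-1.571, 0.0, -1.493]
ft_force: [0.6, 1.8, -1.9]
finger_gap: 0.016
```

Call:
drive_tool(steps=[[[-3, 0, -0.5], [0, 0, 0], 1], [[-3, 0, -0.5], [0, 0, 0], 1], [[-3, 0, -0.5], [0, 0, 0], 1], [[-3, 0, -0.5], [0, 0, 0], 1], [[-3, 0, -0.5], [0, 0, 0], 1]])

```text
time: 4.62
tool_pos: [0.4749, -0.0488, 0.0987]
tcp_rot: [-1.571, 0.0, -1.493]
ft_force: [0.7, -0.9, -2.1]
finger_gap: 0.0157
```

Call:
drive_tool(steps=[[[0, 0, 0], [0, -7, 0], 1], [[0, 0, 0], [0, -7, 0], 1], [[0, 0, 0], [0, -7, 0], 1], [[0, 0, 0], [0, -7, 0], 1], [[0, 0, 0], [0, -7, 0], 1]])

```text
time: 5.03
tool_pos: [0.4755, -0.05, 0.0987]
tcp_rot: [-1.571, 0.0, -0.876]
ft_force: [0.3, 0.4, -0.7]
finger_gap: 0.0157
```

Call:
drive_tool(steps=[[[0, 0, 0], [0, -7, 0], 1], [[0, 0, 0], [0, -7, 0], 1], [[0, 0, 0], [0, -7, 0], 1], [[0, 0, 0], [0, -7, 0], 1], [[0, 0, 0], [0, -7, 0], 1]])

```text
time: 5.45
tool_pos: [0.4754, -0.0502, 0.0986]
tcp_rot: [-1.571, 0.001, -0.265]
ft_force: [0.1, -0.5, -1.8]
finger_gap: 0.0154
```

```bash
python3 g.py .474 -.0505 .11 -6.15;python3 -c "
from h import *
print(arm.get_obs()['qpos'].round(2))
snap('wrist','w2');snap('top','t2')"
```

```text
psi -15.2 t 5.45 pos [ 0.4754 -0.0502  0.0986] rp [-90.   0.] F [ 0.1 -0.5 -1.8] gap 0.0154
shift cm [-0.13 -1.14 -0.07] turn y -9.1
shift in target frame [-0.14 -1.14 -0.05]
[ 0.59  0.42 -0.73  2.09  0.4   0.77  0.91]
```

View pics/w2.png

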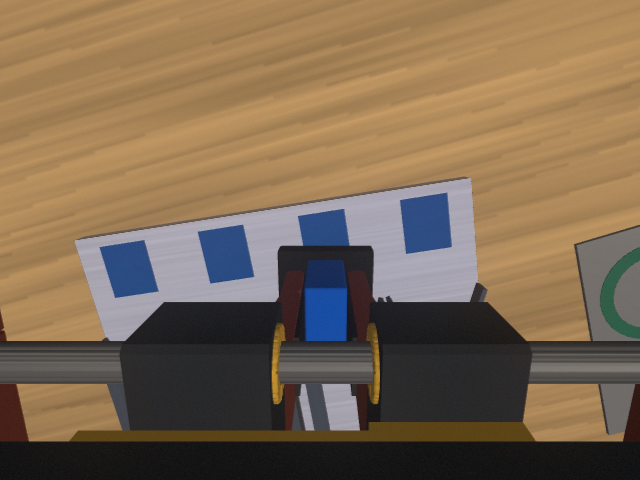

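View pics/t2.png

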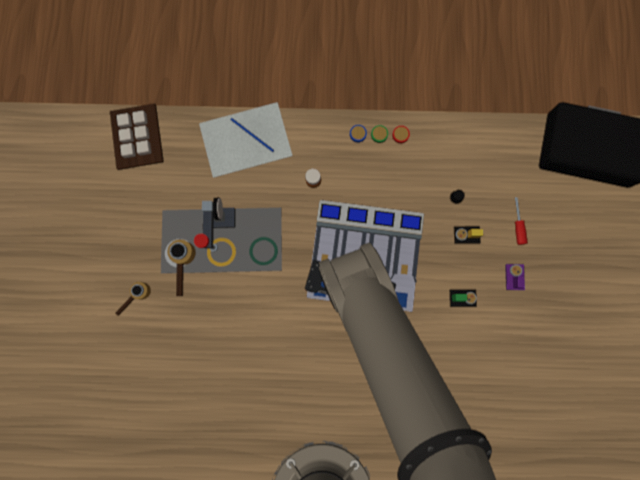

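```bash
cat >> m.py <<'E'
def pads(d,h=.012,a0=300):
    H=hsv(d);C=cloud(d)
    out=[]
    for c,st,mm in comps((H[...,0]>=100)&(H[...,0]<=118)&(H[...,1]>130)&(C[...,2]<.03),a0):
        P=rectworld(d,mm,h);r=cv2.minAreaRect(P*1000)
        print('pad',c.round(0),st[4],np.round(r[0],1),np.round(r[1],1),round(r[2],1),'z',np.median(C[mm][:,2]).round(4))
E
python3 - <<'E'
from m import *
print('wrist');pads(load('w2'));print('top');pads(load('top0'),a0=100)
d=load('w2');print(d['position'].round(4))
E
```

```text
wrist
pad [426. 223.] 2453 [479.8  16.9] [29.4 35.7] 83.8 z 0.0129
pad [324. 229.] 1516 [467.  -48.3] [29.4 24.3] 83.7 z 0.0127
pad [226. 254.] 2328 [ 465.7 -114.6] [29.6 35.7] 83.8 z 0.0127
pad [129. 269.] 2264 [ 458.6 -180.3] [29.7 35.7] 83.9 z 0.0127
top
pad [320. 289.] 132 [480.7  15.6] [31.7 24.5] 1.3 z 0.0133
pad [347. 292.] 133 [473.  -50.3] [25.5 30.9] 84.0 z 0.0137
pad [374. 296.] 137 [ 465.9 -115.9] [25.4 31.2] 83.5 z 0.0132
pad [400. 299.] 138 [ 458.8 -181.5] [25.3 31.1] 83.9 z 0.0132
[ 0.4123 -0.0324  0.2609]
```

Call:
drive_tool(steps=[[[0, 0, 0], [0, -7, 0], 1], [[-0.2, 2, 0.1], [0, -2, 0], 1], [[0, 2, 0], [0, 0, 0], 1], [[0, 0, 0], [0, 0, 0], 1], [[0, 0, 0], [0, 0, 0], 1]])

```text
time: 5.97
tool_pos: [0.4731, -0.0487, 0.0584]
tcp_rot: [-1.571, 0.002, -0.117]
ft_force: [0.5, 0.3, -1.0]
finger_gap: 0.0156
```

```bash
python3 g.py .4731 -.0496 .0315 -6.2
```

```text
psi -6.7 t 5.97 pos [ 0.4731 -0.0487  0.0584] rp [-90.    0.1] F [ 0.5  0.3 -1. ] gap 0.0156
shift cm [ 0.02  2.69 -0.09] turn y -0.5
shift in target frame [ 0.01  2.69 -0.09]
```

Call:
drive_tool(steps=[[[0, 1.2, -0.1], [0, -0.5, 0], 1], [[0, 1.0, 0], [0, 0, 0], 1], [[0, 0, 0], [0, 0, 0], 1], [[0, 0.2, 0], [0, 0, 0], 1], [[0, 0, 0], [0, 0, 0], 1]])

```text
time: 6.38
tool_pos: [0.4741, -0.0497, 0.0353]
tcp_rot: [-1.571, -0.0, -0.106]
ft_force: [-0.1, -0.7, -1.6]
finger_gap: 0.0157
```

Call:
drive_tool(steps=[[[0, 0.2, 0], [0, 0, 0], 1], [[0, 0, 0], [0, 0, 0], 1]])

```text
time: 6.55
tool_pos: [0.4741, -0.0498, 0.0332]
tcp_rot: [-1.571, -0.0, -0.106]
ft_force: [-0.5, -0.1, -2.5]
finger_gap: 0.0155
```

```bash
python3 g.py .5783 -.061 .0315 -6.2
```

```text
psi -6.1 t 6.55 pos [ 0.4741 -0.0498  0.0332] rp [-90.  -0.] F [-0.5 -0.1 -2.5] gap 0.0155
shift cm [10.48  0.18 -0.02] turn y 0.1
shift in target frame [1.048e+01 1.700e-01 1.000e-02]
```

Call:
drive_tool(steps=[[[0, 0.1, 0], [0, 0, 0], 1], [[0, 0, 0], [0, 0, 0], 1]])

```text
time: 6.72
tool_pos: [0.4739, -0.0498, 0.0321]
tcp_rot: [-1.571, -0.0, -0.106]
ft_force: [0.3, 0.0, -2.3]
finger_gap: 0.0157
```

Call:
drive_tool(steps=[[[0, 0.1, 0], [0, 0, 0], 1], [[0, 0, 0], [0, 0, 0], 1]])

```text
time: 6.88
tool_pos: [0.4741, -0.0498, 0.0312]
tcp_rot: [-1.571, -0.0, -0.105]
ft_force: [-0.5, -0.5, 0.3]
finger_gap: 0.0157
```

Call:
drive_tool(steps=[[[1.0, 0, 0], [0, 0, 0], 1], [[1.0, 0, 0], [0, 0, 0], 1], [[1.0, 0, 0], [0, 0, 0], 1], [[1.0, 0, 0], [0, 0, 0], 1]])

```text
time: 7.22
tool_pos: [0.5139, -0.0541, 0.0311]
tcp_rot: [-1.571, 0.001, -0.105]
ft_force: [-5.0, 0.3, 7.3]
finger_gap: 0.0159
```

Call:
drive_tool(steps=[[[0.7, 0, 0], [0, 0, 0], 1], [[0.7, 0, 0], [0, 0, 0], 1], [[0.7, 0, 0], [0, 0, 0], 1], [[0, 0, 0], [0, 0, 0], 1]])

```text
time: 7.55
tool_pos: [0.5362, -0.0562, 0.0312]
tcp_rot: [-1.57, -0.001, -0.106]
ft_force: [0.1, -0.1, 1.4]
finger_gap: 0.0161
```

```bash
python3 g.py .5783 -.061 .0315 -6.2
```

```text
psi -6.1 t 7.55 pos [ 0.5362 -0.0562  0.0312] rp [-90.   -0.1] F [ 0.1 -0.1  1.4] gap 0.0161
shift cm [ 4.24 -0.03 -0.03] turn y 0.1
shift in target frame [ 4.24 -0.03 -0.02]
```

Call:
drive_tool(steps=[[[0.9, 0, 0], [0, 0, 0], 1], [[0.9, 0, 0], [0, 0, 0], 1], [[0.9, 0, 0], [0, 0, 0], 1], [[0.8, 0, 0], [0, 0, 0], 1], [[0, 0, 0], [0, 0, 0], 1]])

```text
time: 7.97
tool_pos: [0.5717, -0.06, 0.0313]
tcp_rot: [-1.57, -0.002, -0.106]
ft_force: [1.9, -1.4, 0.8]
finger_gap: 0.0156
```

Call:
drive_tool(steps=[[[0.4, 0, 0], [0, 0, 0], 1], [[0.2, 0, 0], [0, 0, 0], 1], [[0, 0, 0], [0, 0, 0], 1]])

```text
time: 8.22
tool_pos: [0.5755, -0.0604, 0.0311]
tcp_rot: [-1.571, 0.0, -0.105]
ft_force: [-1.9, 0.8, 5.4]
finger_gap: 0.0159
```

```bash
python3 g.py .5783 -.061 .0315 -6.2
```

```text
psi -6.0 t 8.22 pos [ 0.5755 -0.0604  0.0311] rp [-90.   0.] F [-1.9  0.8  5.4] gap 0.0159
shift cm [ 0.29 -0.04 -0.03] turn y 0.2
shift in target frame [ 0.29 -0.04 -0.03]
```

Call:
drive_tool(steps=[[[0.3, 0, 0], [0, 0, 0], 1], [[0, 0, 0], [0, 0, 0], 1]])

```text
time: 8.38
tool_pos: [0.5778, -0.0607, 0.0311]
tcp_rot: [-1.571, 0.001, -0.105]
ft_force: [-4.8, 0.4, 7.4]
finger_gap: 0.0161
```

Call:
drive_tool(steps=[[[0.2, 0, 0], [0, 0, 0], 1], [[0, 0, 0], [0, 0, 0], 1]])

```text
time: 8.55
tool_pos: [0.5778, -0.0607, 0.0312]
tcp_rot: [-1.572, 0.005, -0.105]
ft_force: [-11.1, 1.4, 14.4]
finger_gap: 0.0157
```

Call:
drive_tool(steps=[[[0.2, 0, 0], [0, 0, 0], 1], [[0, 0, 0], [0, 0, 0], 1]])

```text
time: 8.72
tool_pos: [0.5779, -0.0606, 0.0312]
tcp_rot: [-1.573, 0.008, -0.105]
ft_force: [-17.9, 1.7, 21.7]
finger_gap: 0.0159
```

Call:
drive_tool(steps=[[[-0.4, 0, 0], [0, 0, 0], 1], [[0, 0, 0], [0, 0, 0], 0.6], [[0, 0, 0], [0, 0, 0], 0.6], [[0, 0, 0], [0, 0, 0], 0.6], [[0, 0, 0], [0, 0, 0], 0.6]])

```text
time: 9.13
tool_pos: [0.5787, -0.061, 0.0309]
tcp_rot: [-1.571, -0.0, -0.106]
ft_force: [0.8, 0.2, 0.1]
finger_gap: 0.0344
```

Call:
drive_tool(steps=[[[0, -3, 0], [0, 0, 0], 0.6], [[0, -3, 0], [0, 0, 0], 0.6], [[-1, -2, 0], [0, 0, 0], 0.5], [[-4, 0, 0], [0, 0, 0], 0.4], [[-4, 0, 0], [0, 0, 0], 0.4]])

```text
time: 9.55
tool_pos: [0.4903, -0.0509, 0.1123]
tcp_rot: [-1.57, -0.004, -0.106]
ft_force: [-0.9, 0.1, 1.0]
finger_gap: 0.0507
```

```bash
python3 g.py .4661 -.319 .12 -90;python3 -c "
from h import *
snap('wrist','w3');snap('scene','s3')
im=cv2.imread('pics/s3.png');cv2.imwrite('pics/s3c.png',cv2.resize(im[210:310,140:360],None,fx=3.5,fy=3.5,interpolation=2))"
```

```text
psi -6.1 t 9.55 pos [ 0.4903 -0.0509  0.1123] rp [-89.9  -0.2] F [-0.9  0.1  1. ] gap 0.0507
shift cm [  0.44  -0.81 -26.91] turn y 83.9
shift in target frame [26.81 -0.77 -2.42]
```

View pics/w3.png

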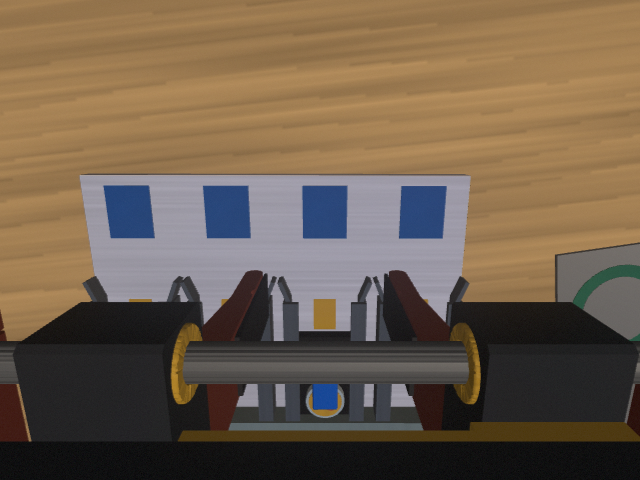

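View pics/s3c.png

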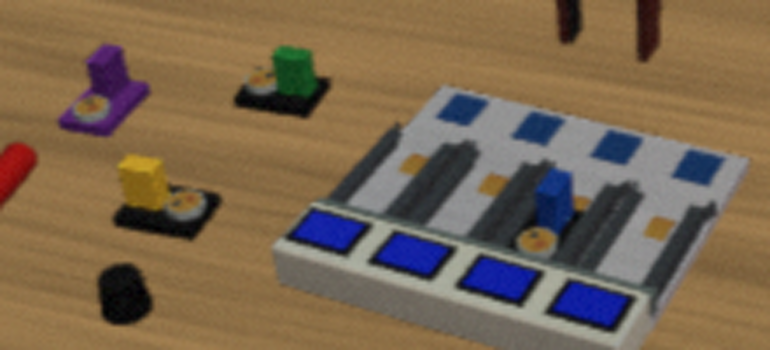

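Call:
drive_tool(steps=[[[0, 0, -3.5], [0, 0, 0], 0.4], [[0, 0, -3.5], [0, 0, 0], 0.4], [[0, 0, -3.5], [0, 0, 0], 0.4], [[0, 0, -3.5], [0, 0, 0], 0.4], [[0, 0, -3.5], [0, 0, 0], 0.4]])

```text
time: 10.07
tool_pos: [0.4706, -0.2274, 0.1111]
tcp_rot: [-1.571, -0.001, -0.105]
ft_force: [0.8, 0.0, 0.2]
finger_gap: 0.0527
```

Call:
drive_tool(steps=[[[0, 0, -3.5], [0, 0, 0], 0.4], [[0, 0, -3.5], [0, 0, 0], 0.4], [[0, 0, -2], [0, 7, 0], 0.4], [[0, 0, 0], [0, 7, 0], 0.4], [[0, 0, 0], [0, 7, 0], 0.4]])

```text
time: 10.48
tool_pos: [0.4607, -0.3174, 0.1107]
tcp_rot: [-1.571, -0.0, -0.482]
ft_force: [-0.9, 0.5, -0.3]
finger_gap: 0.0531
```

Call:
drive_tool(steps=[[[0, 0, 0], [0, 7, 0], 0.4], [[0, 0, 0], [0, 7, 0], 0.4], [[0, 0, 0], [0, 7, 0], 0.4], [[0, 0, 0], [0, 7, 0], 0.4], [[0, 0, 0], [0, 7, 0], 0.4]])

```text
time: 10.9
tool_pos: [0.4614, -0.3152, 0.1109]
tcp_rot: [-1.571, -0.0, -1.089]
ft_force: [-1.2, 0.7, -0.1]
finger_gap: 0.0526
```

Call:
drive_tool(steps=[[[0, 0, 0], [0, 7, 0], 0.4], [[0, 0, 0], [0, 7, 0], 0.4], [[0, 0, 0], [0, 7, 0], 0.4], [[0, 0, 0], [0, 6, 0], 0.4], [[0, 0, 0], [0, 0, 0], 0.4]])

```text
time: 11.32
tool_pos: [0.4615, -0.3151, 0.111]
tcp_rot: [-1.571, -0.0, -1.557]
ft_force: [0.1, -0.0, -0.1]
finger_gap: 0.0528
```

```bash
python3 g.py .4661 -.3195 .02 -88.8;python3 -c "
from m import *
d=snap('top','t4');print(carriers(d))
"
```

```text
psi -89.2 t 11.32 pos [ 0.4615 -0.3151  0.111 ] rp [-90.  -0.] F [ 0.1 -0.  -0.1] gap 0.0528
shift cm [0.45 9.1  0.45] turn y -0.4
shift in target frame [0.45 9.1  0.45]
{'yellow': [(array([476.5, 231.7]), np.int32(76), array([ 0.6242, -0.3603,  0.046 ]), array([ 0.6242, -0.3603,  0.0462]))], 'blue': [(array([352.4, 247.8]), np.int32(79), array([ 0.5783, -0.0609,  0.046 ]), array([ 0.5768, -0.0605,  0.0574]))], 'green': [(array([459.5, 297. ]), np.int32(69), array([ 0.4662, -0.3168,  0.046 ]), array([ 0.4662, -0.3168,  0.0462]))]}
```

Call:
drive_tool(steps=[[[0.4, 3, 0.5], [0, 0, 0], 0.4], [[0, 3, 0], [0, 0, 0], 0.4], [[0, 2, 0], [0, 0, 0], 0.4], [[0, 0, 0], [0, 0, 0], 0.4], [[0, 0, 0], [0, 0, 0], 0.4]])

```text
time: 11.78
tool_pos: [0.4656, -0.3184, 0.0303]
tcp_rot: [-1.573, 0.001, -1.552]
ft_force: [0.7, -0.6, 1.3]
finger_gap: 0.0524
```

```bash
python3 g.py .4661 -.3192 .02 -88.8;python3 -c "
from m import *
d=snap('wrist','w4');wcar(d,'green')"
```

```text
psi -88.9 t 11.78 pos [ 0.4656 -0.3184  0.0303] rp [-90.1   0.1] F [ 0.7 -0.6  1.3] gap 0.0524
shift cm [0.08 1.03 0.05] turn y -0.1
shift in target frame [0.08 1.03 0.05]
green px [324. 307.] grip [ 465.9 -317.3] [15.6 28.7] 0.4 z 0.0461 sled [ 466.  -325.4] [43.8 51.4] 1.2
```

View pics/w4.png

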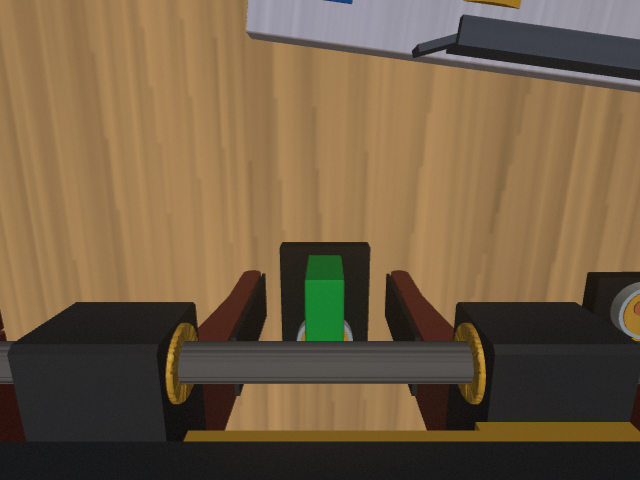

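The wrist view shows the green grip (324,300) centred between the fingers. Lower and close.

Call:
drive_tool(steps=[[[0, 1, 0], [0, 0, 0], 0.4], [[0, 0, 0], [0, 0, 0], 1], [[0, 0, 0], [0, 0, 0], 1], [[0, 0, 0], [0, 0, 0], 1], [[0, 0, 0], [0, 0, 0], 1]])

```text
time: 12.25
tool_pos: [0.4663, -0.319, 0.0216]
tcp_rot: [-1.57, -0.001, -1.554]
ft_force: [-0.6, 0.0, -0.6]
finger_gap: 0.0294
```

Call:
drive_tool(steps=[[[0, 0, 0], [0, 0, 0], 1], [[0, 0, 0], [0, 0, 0], 1], [[0, -2, 0], [0, 0, 0], 1], [[0, -3, 0], [0, 0, 0], 1], [[0, -3, 0], [0, 0, 0], 1]])

```text
time: 12.67
tool_pos: [0.4649, -0.3181, 0.101]
tcp_rot: [-1.573, 0.002, -1.554]
ft_force: [0.9, 0.0, -1.0]
finger_gap: 0.016
```

```bash
python3 g.py .4655 -.1153 .1 -6.2
```

```text
psi -89.0 t 12.67 pos [ 0.4649 -0.3181  0.101 ] rp [-90.1   0.1] F [ 0.9  0.  -1. ] gap 0.016
shift cm [-20.28   0.14   0.4 ] turn y -82.8
shift in target frame [-2.13  0.1  20.17]
```

Call:
drive_tool(steps=[[[-3.4, 0, 0], [0, 0, 0], 1], [[-3.4, 0, 0], [0, 0, 0], 1], [[-3.4, 0, 0], [0, 0, 0], 1], [[-3.4, 0, 0], [0, 0, 0], 1], [[-3.4, 0, 0], [0, 0, 0], 1]])

```text
time: 13.08
tool_pos: [0.4626, -0.1474, 0.1011]
tcp_rot: [-1.571, -0.0, -1.554]
ft_force: [1.0, -0.3, -1.3]
finger_gap: 0.0158
```

Call:
drive_tool(steps=[[[-3.0, 0, 0], [0, 0, 0], 1], [[0, 0, 0], [0, -7, 0], 1], [[0, 0, 0], [0, -7, 0], 1], [[0, 0, 0], [0, -7, 0], 1], [[0, 0, 0], [0, -7, 0], 1]])

```text
time: 13.5
tool_pos: [0.4624, -0.1185, 0.101]
tcp_rot: [-1.571, -0.0, -1.058]
ft_force: [-0.5, -0.9, -2.1]
finger_gap: 0.0157
```

Call:
drive_tool(steps=[[[0, 0, 0], [0, -7, 0], 1], [[0, 0, 0], [0, -7, 0], 1], [[0, 0, 0], [0, -7, 0], 1], [[0, 0, 0], [0, -7, 0], 1], [[0, 0, 0], [0, -7, 0], 1]])

```text
time: 13.92
tool_pos: [0.4624, -0.1189, 0.101]
tcp_rot: [-1.571, 0.0, -0.448]
ft_force: [0.4, -0.0, -2.0]
finger_gap: 0.0158
```

Call:
drive_tool(steps=[[[0, 0, 0], [0, -7, 0], 1], [[0, 0, 0], [0, -7, 0], 1], [[0, 0, 0], [0, -5, 0], 1], [[0, 0, 0], [0, 0, 0], 1], [[0, 0, 0], [0, 0, 0], 1]])

```text
time: 14.33
tool_pos: [0.4624, -0.1189, 0.1009]
tcp_rot: [-1.571, 0.0, -0.126]
ft_force: [-0.1, 0.0, -1.0]
finger_gap: 0.0159
```

```bash
python3 g.py .4655 -.1153 .0335 -6.2
```

```text
psi -7.2 t 14.33 pos [ 0.4624 -0.1189  0.1009] rp [-90.   0.] F [-0.1  0.  -1. ] gap 0.0159
shift cm [0.26 6.74 0.4 ] turn y -1.0
shift in target frame [0.27 6.74 0.4 ]
```

Call:
drive_tool(steps=[[[0.3, 2.5, 0.4], [0, -1, 0], 1], [[0, 2.5, 0], [0, 0, 0], 1], [[0, 1.2, 0], [0, 0, 0], 1], [[0, 0, 0], [0, 0, 0], 1], [[0, 0, 0], [0, 0, 0], 1]])

```text
time: 14.75
tool_pos: [0.4657, -0.115, 0.0389]
tcp_rot: [-1.571, 0.001, -0.106]
ft_force: [0.8, -0.5, -1.5]
finger_gap: 0.0156
```

Call:
drive_tool(steps=[[[0, 0.3, 0], [0, 0, 0], 1], [[0, 0, 0], [0, 0, 0], 1], [[0, 0, 0], [0, 0, 0], 1]])

```text
time: 15.0
tool_pos: [0.4667, -0.1154, 0.0368]
tcp_rot: [-1.571, -0.001, -0.106]
ft_force: [-1.0, -1.2, -0.9]
finger_gap: 0.016
```

```bash
python3 g.py .5711 -.1265 .0335 -6.2
```

```text
psi -6.1 t 15.0 pos [ 0.4667 -0.1154  0.0368] rp [-90.   -0.1] F [-1.  -1.2 -0.9] gap 0.016
shift cm [10.5   0.34  0.  ] turn y 0.1
shift in target frame [10.5   0.33  0.03]
```

Call:
drive_tool(steps=[[[0, 0.2, 0], [0, 0, 0], 1], [[0, 0, 0], [0, 0, 0], 1]])

```text
time: 15.17
tool_pos: [0.4663, -0.1155, 0.0343]
tcp_rot: [-1.571, -0.001, -0.106]
ft_force: [-0.2, -0.4, -1.5]
finger_gap: 0.0158
```

Call:
drive_tool(steps=[[[0, 0.1, 0], [0, 0, 0], 1], [[0, 0, 0], [0, 0, 0], 1]])

```text
time: 15.33
tool_pos: [0.4663, -0.1154, 0.0333]
tcp_rot: [-1.571, -0.0, -0.106]
ft_force: [-0.0, -0.4, 1.8]
finger_gap: 0.0158
```

Call:
drive_tool(steps=[[[0, 0.1, 0], [0, 0, 0], 1], [[0, 0, 0], [0, 0, 0], 1]])

```text
time: 15.5
tool_pos: [0.4663, -0.1154, 0.0332]
tcp_rot: [-1.572, -0.0, -0.106]
ft_force: [-5.9, -0.5, 17.6]
finger_gap: 0.016
```

Call:
drive_tool(steps=[[[0, -0.1, 0], [0, 0, 0], 1], [[1.0, 0, 0], [0, 0, 0], 1], [[1.0, 0, 0], [0, 0, 0], 1], [[1.0, 0, 0], [0, 0, 0], 1], [[1.0, 0, 0], [0, 0, 0], 1]])

```text
time: 15.92
tool_pos: [0.505, -0.1195, 0.0332]
tcp_rot: [-1.572, 0.003, -0.105]
ft_force: [-7.7, -0.1, 11.4]
finger_gap: 0.0156
```

Call:
drive_tool(steps=[[[0.7, 0, 0], [0, 0, 0], 1], [[0.7, 0, 0], [0, 0, 0], 1], [[0.7, 0, 0], [0, 0, 0], 1], [[0, 0, 0], [0, 0, 0], 1]])

```text
time: 16.25
tool_pos: [0.5276, -0.1217, 0.0333]
tcp_rot: [-1.571, 0.0, -0.105]
ft_force: [-1.4, 0.4, 1.1]
finger_gap: 0.0157
```

```bash
python3 g.py .5711 -.1265 .0335 -6.2
```

```text
psi -6.0 t 16.25 pos [ 0.5276 -0.1217  0.0333] rp [-90.   0.] F [-1.4  0.4  1.1] gap 0.0157
shift cm [ 4.38 -0.02 -0.02] turn y 0.2
shift in target frame [ 4.38 -0.02 -0.01]
```

Call:
drive_tool(steps=[[[0.9, 0, 0], [0, 0, 0], 1], [[0.9, 0, 0], [0, 0, 0], 1], [[0.9, 0, 0], [0, 0, 0], 1], [[0.9, 0, 0], [0, 0, 0], 1], [[0, 0, 0], [0, 0, 0], 1]])

```text
time: 16.67
tool_pos: [0.5644, -0.1255, 0.0333]
tcp_rot: [-1.57, -0.002, -0.106]
ft_force: [1.5, -1.2, 0.0]
finger_gap: 0.0158
```

Call:
drive_tool(steps=[[[0.4, 0, 0], [0, 0, 0], 1], [[0.3, 0, 0], [0, 0, 0], 1], [[0, 0, 0], [0, 0, 0], 1]])

```text
time: 16.92
tool_pos: [0.5693, -0.1261, 0.0332]
tcp_rot: [-1.571, 0.001, -0.105]
ft_force: [-2.6, -0.4, 6.1]
finger_gap: 0.0157
```

Call:
drive_tool(steps=[[[0.3, 0, 0], [0, 0, 0], 1], [[0, 0, 0], [0, 0, 0], 1]])

```text
time: 17.08
tool_pos: [0.5701, -0.1261, 0.0333]
tcp_rot: [-1.572, 0.005, -0.105]
ft_force: [-11.3, 0.7, 15.3]
finger_gap: 0.0161
```

Call:
drive_tool(steps=[[[0.2, 0, 0], [0, 0, 0], 1], [[0, 0, 0], [0, 0, 0], 1]])

```text
time: 17.25
tool_pos: [0.5702, -0.1262, 0.0333]
tcp_rot: [-1.573, 0.009, -0.105]
ft_force: [-16.6, 3.1, 20.9]
finger_gap: 0.016
```

Call:
drive_tool(steps=[[[-0.4, 0, 0], [0, 0, 0], 1], [[0, 0, 0], [0, 0, 0], 0.6], [[0, 0, 0], [0, 0, 0], 0.6], [[0, 0, 0], [0, 0, 0], 0.6], [[0, 0, 0], [0, 0, 0], 0.6]])

```text
time: 17.67
tool_pos: [0.5708, -0.1264, 0.0328]
tcp_rot: [-1.571, -0.0, -0.106]
ft_force: [-0.9, 0.5, 1.0]
finger_gap: 0.0345
```

Call:
drive_tool(steps=[[[0, -3, 0], [0, 0, 0], 0.6], [[0, -3, 0], [0, 0, 0], 0.6], [[-1, -2, 0], [0, 0, 0], 0.5], [[-4, 0, 0], [0, 0, 0], 0.4], [[-4, 0, 0], [0, 0, 0], 0.4]])

```text
time: 18.08
tool_pos: [0.4825, -0.1164, 0.1143]
tcp_rot: [-1.57, -0.004, -0.105]
ft_force: [-0.7, 0.1, 0.3]
finger_gap: 0.0509
```

```bash
python3 g.py .6223 -.3595 .12 -87.5;python3 -c "
from h import *
snap('wrist','w5')
import cv2
im=cv2.imread('pics/w5.png');cv2.imwrite('pics/w5c.png',im[150:450,60:520])"
```

```text
psi -6.0 t 18.08 pos [ 0.4825 -0.1164  0.1143] rp [-90.   -0.2] F [-0.7  0.1  0.3] gap 0.0509
shift cm [ 16.46  -0.52 -22.7 ] turn y 81.5
shift in target frame [24.9  -0.57 12.9 ]
```

View pics/w5c.png

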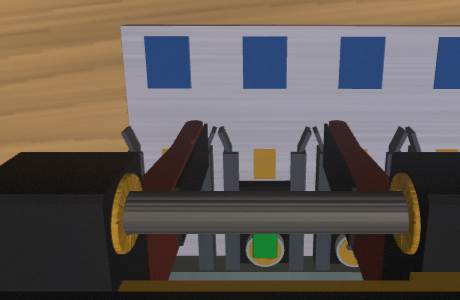

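Call:
drive_tool(steps=[[[2.3, 0, -3.2], [0, 0, 0], 0.4], [[2.3, 0, -3.2], [0, 0, 0], 0.4], [[2.3, 0, -3.2], [0, 0, 0], 0.4], [[2.3, 0, -3.2], [0, 0, 0], 0.4], [[2.3, 0, -3.2], [0, 0, 0], 0.4]])

```text
time: 18.55
tool_pos: [0.5793, -0.2901, 0.1128]
tcp_rot: [-1.571, 0.0, -0.106]
ft_force: [1.2, 0.1, 0.6]
finger_gap: 0.0527
```

Call:
drive_tool(steps=[[[2.3, 0, -3.2], [0, 0, 0], 0.4], [[2.3, 0, -3.2], [0, 0, 0], 0.4], [[0, 0, 0], [0, 7, 0], 0.4], [[0, 0, 0], [0, 7, 0], 0.4], [[0, 0, 0], [0, 7, 0], 0.4]])

```text
time: 18.97
tool_pos: [0.6177, -0.3573, 0.1119]
tcp_rot: [-1.57, 0.001, -0.479]
ft_force: [0.1, 0.6, -0.6]
finger_gap: 0.0525
```

Call:
drive_tool(steps=[[[0, 0, 0], [0, 7, 0], 0.4], [[0, 0, 0], [0, 7, 0], 0.4], [[0, 0, 0], [0, 7, 0], 0.4], [[0, 0, 0], [0, 7, 0], 0.4], [[0, 0, 0], [0, 7, 0], 0.4]])

```text
time: 19.38
tool_pos: [0.6177, -0.3565, 0.1126]
tcp_rot: [-1.571, 0.0, -1.089]
ft_force: [-0.1, 0.1, -0.8]
finger_gap: 0.053
```

Call:
drive_tool(steps=[[[0, 0, 0], [0, 7, 0], 0.4], [[0, 0, 0], [0, 7, 0], 0.4], [[0, 0, 0], [0, 7, 0], 0.4], [[0, 0, 0], [0, 5, 0], 0.4], [[0, 0, 0], [0, 0, 0], 0.4]])

```text
time: 19.8
tool_pos: [0.6178, -0.3563, 0.1127]
tcp_rot: [-1.571, -0.0, -1.539]
ft_force: [-0.2, 0.0, -0.1]
finger_gap: 0.0524
```

```bash
python3 g.py .6223 -.3595 .02 -88.4;python3 -c "
from m import *
d=snap('wrist','w6');wcar(d,'yellow')
d=snap('top','t6');print(carriers(d))"
```

```text
psi -88.2 t 19.8 pos [ 0.6178 -0.3563  0.1127] rp [-90.  -0.] F [-0.2  0.  -0.1] gap 0.0524
shift cm [0.33 9.27 0.44] turn y 0.2
shift in target frame [0.33 9.27 0.44]
yellow px [334. 258.] grip [ 623.9 -358.9] [15.8 28.6] 1.7 z 0.046 sled [ 623.6 -347. ] [43.9 60.7] 1.8
{'yellow': [(array([476.4, 231.8]), np.int32(78), array([ 0.624 , -0.3601,  0.046 ]), array([ 0.6239, -0.3599,  0.0466]))], 'blue': [(array([352.4, 247.8]), np.int32(79), array([ 0.5783, -0.0609,  0.046 ]), array([ 0.5768, -0.0605,  0.0575]))], 'green': [(array([379.8, 251.3]), np.int32(85), array([ 0.5712, -0.127 ,  0.046 ]), array([ 0.5697, -0.1259,  0.0571]))]}
```

View pics/w6.png

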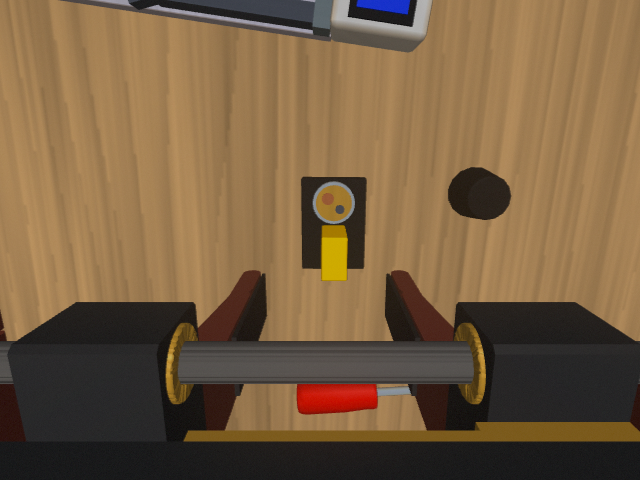

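Call:
drive_tool(steps=[[[0.3, 3, 0.6], [0, 0, 0], 0.4], [[0, 3, 0], [0, 0, 0], 0.4], [[0, 2, 0], [0, 0, 0], 0.4], [[0, 0, 0], [0, 0, 0], 0.4], [[0, 0, 0], [0, 0, 0], 0.4]])

```text
time: 20.32
tool_pos: [0.6229, -0.359, 0.032]
tcp_rot: [-1.573, 0.001, -1.535]
ft_force: [0.1, 0.6, 0.5]
finger_gap: 0.0528
```

```bash
python3 g.py .6237 -.3595 .02 -88.4
```

```text
psi -87.9 t 20.32 pos [ 0.6229 -0.359   0.032 ] rp [-90.1   0.1] F [0.1 0.6 0.5] gap 0.0528
shift cm [0.06 1.2  0.08] turn y 0.5
shift in target frame [0.05 1.2  0.07]
```

Call:
drive_tool(steps=[[[0, 1.1, 0], [0, 0.5, 0], 0.4], [[0, 0, 0], [0, 0, 0], 1], [[0, 0, 0], [0, 0, 0], 1], [[0, 0, 0], [0, 0, 0], 1], [[0, 0, 0], [0, 0, 0], 1]])

```text
time: 20.73
tool_pos: [0.6242, -0.3596, 0.023]
tcp_rot: [-1.57, -0.001, -1.545]
ft_force: [0.1, -0.3, 0.3]
finger_gap: 0.0294
```

Call:
drive_tool(steps=[[[0, 0, 0], [0, 0, 0], 1], [[0, 0, 0], [0, 0, 0], 1], [[0, -2, 0], [0, 0, 0], 1], [[0, -3, 0], [0, 0, 0], 1], [[0, -3, 0], [0, 0, 0], 1]])

```text
time: 21.15
tool_pos: [0.6226, -0.3588, 0.1017]
tcp_rot: [-1.573, 0.001, -1.545]
ft_force: [-0.0, -0.0, -1.2]
finger_gap: 0.0153
```

```bash
python3 g.py .4585 -.181 .1 173.8
```

```text
psi -88.5 t 21.15 pos [ 0.6226 -0.3588  0.1017] rp [-90.2   0.1] F [-0.  -0.  -1.2] gap 0.0153
shift cm [-18.2    0.24 -15.94] turn y 97.7
shift in target frame [ 18.23   0.17 -15.9 ]
```

Call:
drive_tool(steps=[[[-2.6, 0, -2.3], [0, 0, 0], 1], [[-2.6, 0, -2.3], [0, 0, 0], 1], [[-2.6, 0, -2.3], [0, 0, 0], 1], [[-2.6, 0, -2.3], [0, 0, 0], 1], [[-2.6, 0, -2.3], [0, 0, 0], 1]])

```text
time: 21.57
tool_pos: [0.504, -0.2312, 0.1021]
tcp_rot: [-1.571, -0.0, -1.545]
ft_force: [0.1, 0.2, -1.5]
finger_gap: 0.0158
```

Call:
drive_tool(steps=[[[-2.6, 0, -2.3], [0, 0, 0], 1], [[-2.6, 0, -2.2], [0, 0, 0], 1], [[0, 0, 0], [0, 7, 0], 1], [[0, 0, 0], [0, 7, 0], 1], [[0, 0, 0], [0, 7, 0], 1]])

```text
time: 21.98
tool_pos: [0.4587, -0.181, 0.1024]
tcp_rot: [-1.57, -0.0, -1.917]
ft_force: [0.0, -0.1, -1.8]
finger_gap: 0.0156
```

Call:
drive_tool(steps=[[[0, 0, 0], [0, 7, 0], 1], [[0, 0, 0], [0, 7, 0], 1], [[0, 0, 0], [0, 7, 0], 1], [[0, 0, 0], [0, 7, 0], 1], [[0, 0, 0], [0, 7, 0], 1]])

```text
time: 22.4
tool_pos: [0.459, -0.1814, 0.1022]
tcp_rot: [-1.571, 0.0, -2.528]
ft_force: [0.7, -0.8, -1.2]
finger_gap: 0.0156
```

Call:
drive_tool(steps=[[[0, 0, 0], [0, 7, 0], 1], [[0, 0, 0], [0, 7, 0], 1], [[0, 0, 0], [0, 7, 0], 1], [[0, 0, 0], [0, 7, 0], 1], [[0, 0, 0], [0, 7, 0], 1]])

```text
time: 22.82
tool_pos: [0.4591, -0.1813, 0.1022]
tcp_rot: [-1.571, 0.0, -3.139]
ft_force: [-0.0, 0.4, -0.9]
finger_gap: 0.0158
```

```bash
python3 g.py .4588 -.181 .0343 173.8
```

```text
psi -179.9 t 22.82 pos [ 0.4591 -0.1813  0.1022] rp [-90.   0.] F [-0.   0.4 -0.9] gap 0.0158
shift cm [ 0.03  6.79 -0.03] turn y 6.3
shift in target frame [ 0.03  6.79 -0.03]
```

Call:
drive_tool(steps=[[[0, 2.5, 0], [0, 6.3, 0], 1], [[0, 2.5, 0], [0, 0, 0], 1], [[0, 1.2, 0], [0, 0, 0], 1], [[0, 0, 0], [0, 0, 0], 1], [[0, 0, 0], [0, 0, 0], 1]])

```text
time: 23.23
tool_pos: [0.4587, -0.1812, 0.0398]
tcp_rot: [-1.571, -0.001, 3.04]
ft_force: [0.0, 0.2, -1.1]
finger_gap: 0.0157
```

Call:
drive_tool(steps=[[[0, 0.3, 0], [0, 0, 0], 1], [[0, 0, 0], [0, 0, 0], 1]])

```text
time: 23.4
tool_pos: [0.4598, -0.1816, 0.0377]
tcp_rot: [-1.571, 0.002, 3.04]
ft_force: [0.2, 0.9, -1.0]
finger_gap: 0.016
```

```bash
python3 g.py .5643 -.1922 .0343 173.8; python3 -c "
from h import *
snap('wrist','w7')"
```

```text
psi 174.2 t 23.4 pos [ 0.4598 -0.1816  0.0377] rp [-90.    0.1] F [ 0.2  0.9 -1. ] gap 0.016
shift cm [-1.051e+01  3.600e-01 -1.000e-02] turn y 0.4
shift in target frame [-10.51   0.34  -0.08]
```

View pics/w7.png

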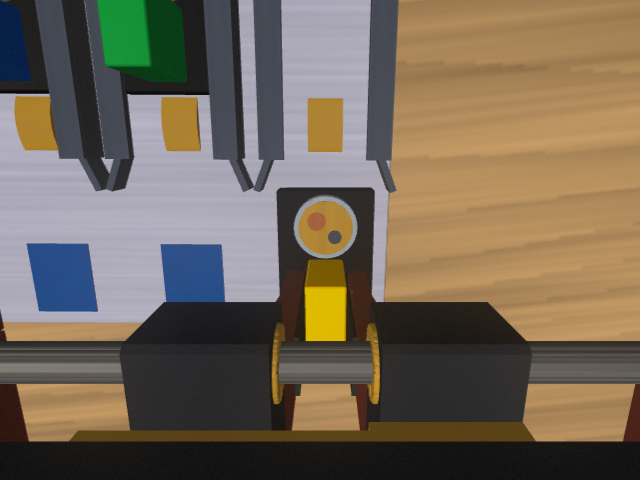

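Call:
drive_tool(steps=[[[0, 0.2, 0], [0, 0.3, 0], 1], [[0, 0, 0], [0, 0, 0], 1], [[0, 0.1, 0], [0, 0, 0], 1], [[0, 0, 0], [0, 0, 0], 1]])

```text
time: 23.78
tool_pos: [0.4594, -0.1816, 0.0344]
tcp_rot: [-1.571, 0.001, 3.034]
ft_force: [-0.0, 0.9, 3.4]
finger_gap: 0.016
```

Call:
drive_tool(steps=[[[0, 0.1, 0], [0, 0, 0], 1], [[0, 0, 0], [0, 0, 0], 1]])

```text
time: 23.95
tool_pos: [0.4594, -0.1815, 0.0343]
tcp_rot: [-1.571, 0.0, 3.034]
ft_force: [-5.6, 1.9, 17.1]
finger_gap: 0.0157
```

Call:
drive_tool(steps=[[[0, -0.1, 0], [0, 0, 0], 1], [[-1.0, 0, 0], [0, 0, 0], 1], [[-1.0, 0, 0], [0, 0, 0], 1], [[-1.0, 0, 0], [0, 0, 0], 1], [[-1.0, 0, 0], [0, 0, 0], 1]])

```text
time: 24.37
tool_pos: [0.4962, -0.186, 0.0343]
tcp_rot: [-1.571, -0.006, 3.033]
ft_force: [-6.9, 0.8, 9.7]
finger_gap: 0.0158
```

Call:
drive_tool(steps=[[[-0.7, 0, 0], [0, 0, 0], 1], [[-0.7, 0, 0], [0, 0, 0], 1], [[-0.7, 0, 0], [0, 0, 0], 1], [[0, 0, 0], [0, 0, 0], 1]])

```text
time: 24.7
tool_pos: [0.52, -0.1882, 0.0343]
tcp_rot: [-1.571, -0.001, 3.034]
ft_force: [-2.3, -0.2, 5.0]
finger_gap: 0.0153
```

```bash
python3 g.py .5643 -.1922 .0343 173.8
```

```text
psi 173.9 t 24.7 pos [ 0.52   -0.1882  0.0343] rp [-90.  -0.] F [-2.3 -0.2  5. ] gap 0.0153
shift cm [-4.44  0.   -0.08] turn y 0.1
shift in target frame [-4.44  0.   -0.08]
```

Call:
drive_tool(steps=[[[-0.9, 0, 0], [0, 0, 0], 1], [[-0.9, 0, 0], [0, 0, 0], 1], [[-0.9, 0, 0], [0, 0, 0], 1], [[-0.9, 0, 0], [0, 0, 0], 1], [[0, 0, 0], [0, 0, 0], 1]])

```text
time: 25.12
tool_pos: [0.557, -0.1921, 0.0344]
tcp_rot: [-1.571, 0.001, 3.035]
ft_force: [0.2, -0.0, 4.2]
finger_gap: 0.016
```

Call:
drive_tool(steps=[[[-0.4, 0, 0], [0, 0, 0], 1], [[-0.3, 0, 0], [0, 0, 0], 1], [[0, 0, 0], [0, 0, 0], 1]])

```text
time: 25.37
tool_pos: [0.5621, -0.1928, 0.0343]
tcp_rot: [-1.571, -0.001, 3.034]
ft_force: [-3.4, 0.9, 7.1]
finger_gap: 0.0158
```

Call:
drive_tool(steps=[[[-0.3, 0, 0], [0, 0, 0], 1], [[0, 0, 0], [0, 0, 0], 1]])

```text
time: 25.53
tool_pos: [0.5643, -0.1931, 0.0343]
tcp_rot: [-1.571, -0.003, 3.034]
ft_force: [-4.8, 0.3, 10.2]
finger_gap: 0.0156
```

Call:
drive_tool(steps=[[[-0.2, 0, 0], [0, 0, 0], 1], [[0, 0, 0], [0, 0, 0], 1]])

```text
time: 25.7
tool_pos: [0.565, -0.1932, 0.0343]
tcp_rot: [-1.571, -0.005, 3.034]
ft_force: [-9.6, 1.4, 14.0]
finger_gap: 0.0159
```

Call:
drive_tool(steps=[[[-0.3, 0, 0], [0, 0, 0], 1], [[0, 0, 0], [0, 0, 0], 1]])

```text
time: 25.87
tool_pos: [0.5652, -0.1932, 0.0343]
tcp_rot: [-1.571, -0.011, 3.034]
ft_force: [-17.4, 2.5, 22.8]
finger_gap: 0.0157
```

Call:
drive_tool(steps=[[[0.4, 0, 0], [0, 0, 0], 1], [[0, 0, 0], [0, 0, 0], 0.6], [[0, 0, 0], [0, 0, 0], 0.6], [[0, 0, 0], [0, 0, 0], 0.6], [[0, 0, 0], [0, 0, 0], 0.6]])

```text
time: 26.28
tool_pos: [0.5668, -0.1929, 0.0338]
tcp_rot: [-1.571, 0.0, 3.035]
ft_force: [1.1, 0.2, -0.6]
finger_gap: 0.0346
```

Call:
drive_tool(steps=[[[0, -3, 0], [0, 0, 0], 0.6], [[0, -3, 0], [0, 0, 0], 0.6], [[1, -2, 0], [0, 0, 0], 0.5], [[4, 0, 0], [0, 0, 0], 0.4], [[4, 0, 0], [0, 0, 0], 0.4]])

```text
time: 26.7
tool_pos: [0.4786, -0.1834, 0.1154]
tcp_rot: [-1.57, 0.005, 3.036]
ft_force: [-0.5, -0.4, -0.5]
finger_gap: 0.051
```

```bash
python3 -c "
from h import *
snap('wrist','w8')"
```

```text
(no output)
```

View pics/w8.png

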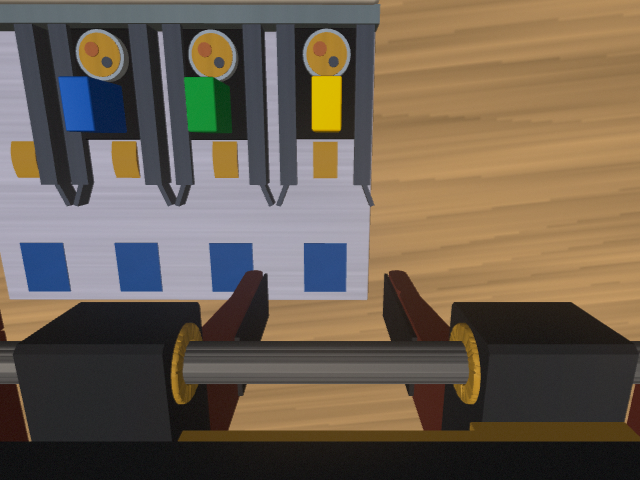

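Call:
drive_tool(steps=[[[0.6, -1, -3.7], [0, 0, 0], 0.4], [[0.6, -1, -3.7], [0, 0, 0], 0.4], [[0.6, -1, -3.7], [0, 0, 0], 0.4], [[0.6, -1, -3.7], [0, 0, 0], 0.4], [[0.6, 0, -3.7], [0, 0, 0], 0.4]])

```text
time: 27.17
tool_pos: [0.468, 0.0055, 0.1558]
tcp_rot: [-1.571, 0.003, 3.034]
ft_force: [0.9, -0.7, -0.3]
finger_gap: 0.0531
```

Call:
drive_tool(steps=[[[0.6, 0, -3.7], [0, 0, 0], 0.4], [[0.6, 0, -3.7], [0, 0, 0], 0.4], [[0.6, 0, -3.7], [0, 0, 0], 0.4], [[0.6, 0, -3.7], [0, 0, 0], 0.4], [[0.6, 0, -3.7], [0, 0, 0], 0.4]])

```text
time: 27.58
tool_pos: [0.4567, 0.1929, 0.1541]
tcp_rot: [-1.571, 0.0, 3.034]
ft_force: [0.3, -0.2, 0.0]
finger_gap: 0.0528
```

Call:
drive_tool(steps=[[[0, 0, 0], [0, -7, 0], 0.4], [[0, 0, 0], [0, -7, 0], 0.4], [[0, 0, 0], [0, -7, 0], 0.4], [[0, 0, 0], [0, -7, 0], 0.4], [[0, 0, 0], [0, -7, 0], 0.4]])

```text
time: 28.0
tool_pos: [0.457, 0.1912, 0.1539]
tcp_rot: [-1.571, -0.0, -2.632]
ft_force: [-0.3, -0.1, 0.1]
finger_gap: 0.0524
```

```bash
python3 g.py .45 .3 .16 2.5; python3 -c "
from h import *
print(arm.get_obs()['qpos'].round(2))"
```

```text
psi -150.8 t 28.0 pos [0.457  0.1912 0.1539] rp [-90.  -0.] F [-0.3 -0.1  0.1] gap 0.0524
shift cm [-4.7  -0.61 -9.83] turn y -153.3
shift in target frame [-0.23 -0.61 10.9 ]
[-0.25  0.29 -0.32  2.03  0.12  0.84 -1.7 ]
```

Call:
drive_tool(steps=[[[0, 0, 0], [0, -7, 0], 0.4], [[0, 0, 0], [0, -7, 0], 0.4], [[0, 0, 0], [0, -7, 0], 0.4], [[0, 0, 0], [0, -7, 0], 0.4], [[0, 0, 0], [0, -7, 0], 0.4]])

```text
time: 28.42
tool_pos: [0.4571, 0.1911, 0.1539]
tcp_rot: [-1.571, 0.0, -2.021]
ft_force: [0.0, 0.1, 0.5]
finger_gap: 0.0525
```

Call:
drive_tool(steps=[[[0, 0, 0], [0, -7, 0], 0.4], [[0, 0, 0], [0, -7, 0], 0.4], [[0, 0, 0], [0, -7, 0], 0.4], [[0, 0, 0], [0, -7, 0], 0.4], [[0, 0, 0], [0, -7, 0], 0.4]])

```text
time: 28.83
tool_pos: [0.4571, 0.1911, 0.1539]
tcp_rot: [-1.571, 0.0, -1.41]
ft_force: [0.3, 0.3, -0.1]
finger_gap: 0.0528
```

Call:
drive_tool(steps=[[[0, 0, 0], [0, -7, 0], 0.4], [[0, 0, 0], [0, -7, 0], 0.4], [[0, 0, 0], [0, -7, 0], 0.4], [[0, 0, 0], [0, -7, 0], 0.4], [[0, 0, 0], [0, -7, 0], 0.4]])

```text
time: 29.25
tool_pos: [0.4571, 0.191, 0.1539]
tcp_rot: [-1.571, 0.0, -0.799]
ft_force: [-0.5, -0.4, 0.2]
finger_gap: 0.0525
```

Call:
drive_tool(steps=[[[0, 0, 0], [0, -7, 0], 0.4], [[0, 0, 0], [0, -7, 0], 0.4], [[0, 0, 0], [0, -7, 0], 0.4], [[0, 0, 0], [0, -7, 0], 0.4], [[0, 0, 0], [0, -7, 0], 0.4]])

```text
time: 29.67
tool_pos: [0.4571, 0.191, 0.1539]
tcp_rot: [-1.571, 0.0, -0.189]
ft_force: [-0.7, 0.1, 0.3]
finger_gap: 0.0526
```

Call:
drive_tool(steps=[[[0, -2, 0], [0, -7, 0], 0.4], [[0, -2, 3], [0, -6, 0], 0.4], [[0, -1, 3], [0, 0, 0], 0.4], [[0, 0, 3], [0, 0, 0], 0.4], [[0, 0, 0], [0, 0, 0], 0.4]])

```text
time: 30.08
tool_pos: [0.4563, 0.2876, 0.2056]
tcp_rot: [-1.565, -0.002, 0.038]
ft_force: [0.4, -0.1, 1.4]
finger_gap: 0.053
```

```bash
python3 g.py .49 .35 .08 2.5; python3 -c "
from h import *
print(arm.get_obs()['qpos'].round(2))
snap('wrist','w9');snap('top','t9')
im=cv2.imread('pics/t9.png');cv2.imwrite('pics/t9c.png',cv2.resize(im[170:330,90:300],None,fx=3.7,fy=3.7,interpolation=2))"
```

```text
psi 2.2 t 30.08 pos [0.4563 0.2876 0.2056] rp [-89.7  -0.1] F [ 0.4 -0.1  1.4] gap 0.053
shift cm [ 3.59 12.6   6.03] turn y -0.3
shift in target frame [ 3.64 12.56  6.09]
[ 0.02  0.4  -0.87  1.86  0.35  1.04  0.62]
```

View pics/w9.png

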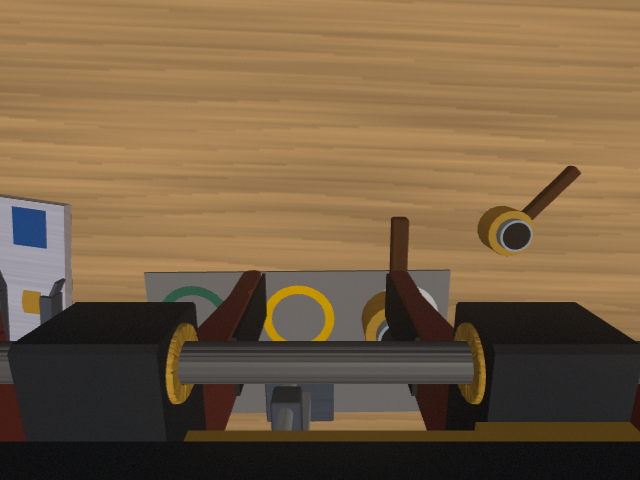

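View pics/t9c.png

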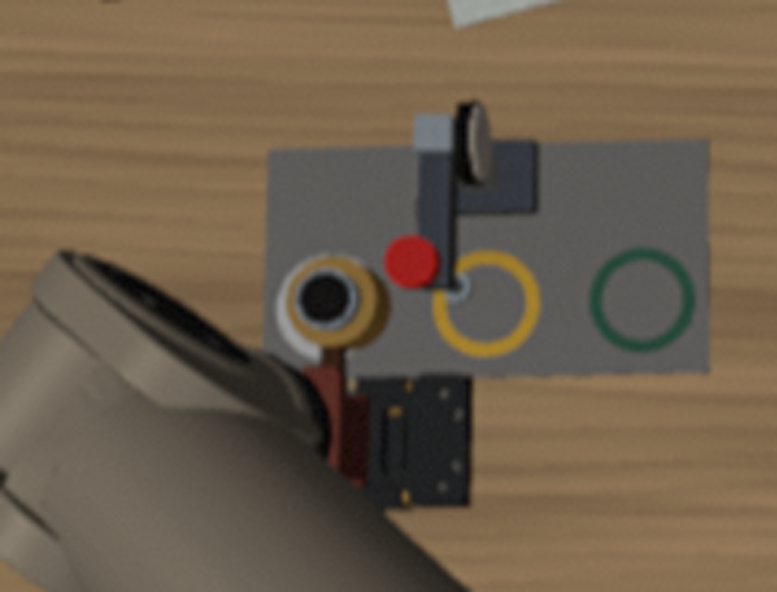

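```bash
python3 - <<'E'
from m import *
d=load('top0');H=hsv(d);C=cloud(d);V=d['frame'].max(-1)
w=np.zeros(V.shape,bool);w[232:272,158:200]=1
z=C[...,2]
for nm,m,h in [('case',w&(z>.047),.053),('brasstop',w&(z>.036)&(C[...,0]>.53),.041),('glass',w&(V<45)&(z>.045),.053)]:
    k=max(comps(m,20),key=lambda k:k[1][4]);ys,xs=np.nonzero(k[2]);e=cv2.minEnclosingCircle(np.stack([xs,ys],1).astype(np.float32))
    print(nm,k[0].round(2),k[1][4],np.round(e[0],2),round(e[1],2),'r mm',e[1]*1000*(d['position'][2]-h)/492,'cen',ray(d,*k[0],h)[:2].round(4),'enc',ray(d,*e[0],h)[:2].round(4),np.median(z[m]).round(4))
# handle
w=np.zeros(V.shape,bool);w[266:300,165:195]=1
m=w&(z>.02)&(V<90);k=max(comps(m,20),key=lambda k:k[1][4]);P=rectworld(d,k[2],.040);r=cv2.minAreaRect(P*1000);print('handle',np.round(r[0],1),np.round(r[1],1),r[2],cv2.boxPoints(r).round(1).tolist())
for f in ['w9']:
    d=load(f);H=hsv(d);C=cloud(d);V=d['frame'].max(-1);z=C[...,2]
    m=(H[...,0]>=18)&(H[...,0]<=28)&(H[...,1]>150)&(z<.012)&(z>-.003);
    w=np.zeros(V.shape,bool);w[275:345,255:345]=1
    k=max(comps(m&w,20),key=lambda k:k[1][4]);ys,xs=np.nonzero(k[2]);sel=ys<338
    P=np.array([ray(d,x,y,.003)[:2] for x,y in zip(xs,ys)])
    A=np.c_[2*P,np.ones(len(P))]
    # outer edge pts: fit circle to all ring pixels
    s=np.linalg.lstsq(A,(P**2).sum(1),rcond=None)[0];print('yel wrist',s[:2].round(4),np.sqrt(s[2]+s[:2]@s[:2]).round(4),len(P))
    w[:]=0;w[215:268,385:415]=1
    m=w&(z>.02)&(z<.06);k=max(comps(m,20),key=lambda k:k[1][4]);P=rectworld(d,k[2]&(z>.036),.040);r=cv2.minAreaRect(P*1000);print('handle w',k[0],np.round(r[0],1),np.round(r[1],1),r[2],cv2.boxPoints(r).round(1).tolist())
    w[:]=0;w[260:280,145:450]=1
    # mat front edge
    L=[]
    for u in list(range(150,240,4))+list(range(270,385,4)):
        col=H[255:300,u,1].astype(int);i=np.nonzero(col<60)[0]
        if len(i): L.append(ray(d,u,255+i[0],.003)[:2])
    L=np.array(L);p=np.polyfit(L[:,1],L[:,0],1);print('front edge slope deg',np.degrees(np.arctan(-p[0])))
E
```

```text
case [177.62 249.95] 237 [177.5  250.25] 9.1 r mm 21.603638100010883 cen [0.5629 0.3572] enc [0.5622 0.3574] 0.0549
brasstop [179.28 250.9 ] 494 [179.5  251.38] 12.87 r mm 30.855633410828563 cen [0.5622 0.3569] enc [0.561  0.3563] 0.0508
glass [177.35 250.31] 120 [177.33 250.33] 6.37 r mm 15.118412174015173 cen [0.562  0.3578] enc [0.562  0.3578] 0.0545
handle [491.  351.9] [70.  16.8] 3.800093173980713 [[455.5, 358.0], [456.6000061035156, 341.20001220703125], [526.5, 345.79998779296875], [525.4000244140625, 362.6000061035156]]
yel wrist [0.5664 0.2667] 0.0314 1234
handle w [398.96495071 242.09857612] [474.8 354.4] [44.  14.4] 2.995271682739258 [[452.5, 360.5], [453.29998779296875, 346.1000061035156], [497.20001220703125, 348.3999938964844], [496.3999938964844, 362.70001220703125]]
front edge slope deg 2.474185044846408
```

```bash
python3 g.py .479 .3535 .016 3
```

```text
psi 2.0 t 30.18 pos [0.4567 0.282  0.2039] rp [-90.   0.] F [-0.5 -1.1  0.2] gap 0.0526
shift cm [ 2.48 18.79  7.06] turn y -1.0
shift in target frame [ 2.6  18.79  7.03]
```

Call:
drive_tool(steps=[[[1.3, 2, 3.5], [0, -1, 0], 0.4], [[1.3, 3, 3.5], [0, 0, 0], 0.4], [[0, 3, 0], [0, 0, 0], 0.4], [[0, 3, 0], [0, 0, 0], 0.4], [[0, 0, 0], [0, 0, 0], 0.4]])

```text
time: 30.6
tool_pos: [0.4763, 0.3424, 0.0922]
tcp_rot: [-1.577, 0.008, 0.049]
ft_force: [-0.1, -0.9, -1.1]
finger_gap: 0.0527
```

Call:
drive_tool(steps=[[[0, 0, 0], [0, 0, 0], 0.4], [[0, 0, 0], [0, 0, 0], 0.4]])

```text
time: 30.77
tool_pos: [0.4794, 0.3462, 0.0995]
tcp_rot: [-1.571, -0.001, 0.049]
ft_force: [0.9, 1.3, -0.0]
finger_gap: 0.0524
```

```bash
python3 g.py .479 .3535 .016 3; python3 -c "
from h import *
snap('wrist','w10')"
```

```text
psi 2.8 t 30.77 pos [0.4794 0.3462 0.0995] rp [-90.  -0.] F [ 0.9  1.3 -0. ] gap 0.0524
shift cm [-0.01  8.35  0.73] turn y -0.2
shift in target frame [0.   8.35 0.73]
```

View pics/w10.png

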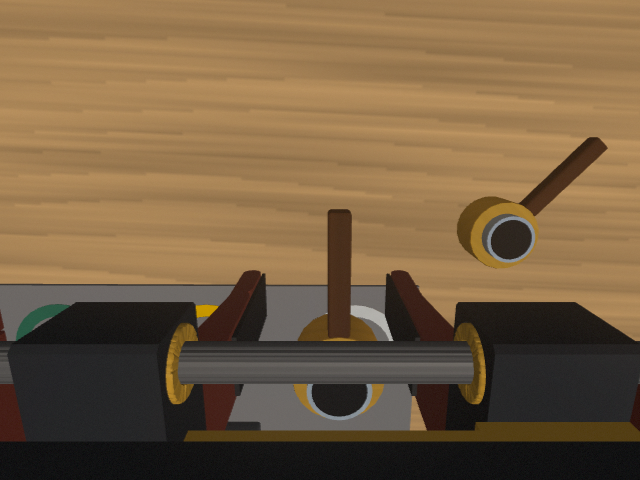

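Call:
drive_tool(steps=[[[0, 1, 0.7], [0, 0, 0], 0.4], [[0, 3, 0], [0, 0, 0], 0.4], [[0, 2.5, 0], [0, 0, 0], 0.4], [[0, 0.8, 0], [0, 0, 0], 0.4], [[0, 0, 0], [0, 0, 0], 0.4]])

```text
time: 31.23
tool_pos: [0.4774, 0.353, 0.0239]
tcp_rot: [-1.572, 0.002, 0.05]
ft_force: [0.2, -0.5, -0.1]
finger_gap: 0.0527
```

Call:
drive_tool(steps=[[[0, 0, 0], [0, 0, 0], 0.4], [[0, 0, 0], [0, 0, 0], 0.4]])

```text
time: 31.4
tool_pos: [0.479, 0.3547, 0.0269]
tcp_rot: [-1.569, -0.002, 0.05]
ft_force: [1.0, 0.2, -0.2]
finger_gap: 0.0528
```

```bash
python3 g.py .479 .3535 .016 3; python3 -c "
from h import *
snap('wrist','w11')"
```

```text
psi 2.9 t 31.4 pos [0.479  0.3547 0.0269] rp [-89.9  -0.1] F [ 1.   0.2 -0.2] gap 0.0528
shift cm [-0.01  1.09 -0.12] turn y -0.1
shift in target frame [-0.01  1.09 -0.12]
```

View pics/w11.png

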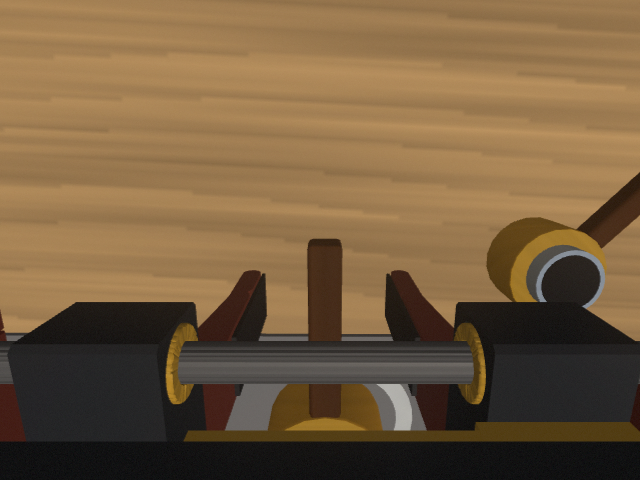

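Call:
drive_tool(steps=[[[0, 1.1, 0], [0, 0, 0], 0.4], [[0, 0, 0], [0, 0, 0], 0.4], [[0, 0, 0], [0, 0, 0], 0.8], [[0, 0, 0], [0, 0, 0], 0.8], [[0, 0, 0], [0, 0, 0], 0.8]], squeeze=20)

```text
time: 31.87
tool_pos: [0.4783, 0.3537, 0.0144]
tcp_rot: [-1.571, -0.0, 0.05]
ft_force: [0.2, 0.8, 0.1]
finger_gap: 0.0362
```

Call:
drive_tool(steps=[[[0, 0, 0], [0, 0, 0], 1], [[0, 0, 0], [0, 0, 0], 1], [[0, 0, 0], [0, 0, 0], 1], [[0, 0, 0], [0, 0, 0], 1], [[0, 0, 0], [0, 0, 0], 1]])

```text
time: 32.28
tool_pos: [0.4782, 0.3539, 0.0144]
tcp_rot: [-1.57, -0.0, 0.05]
ft_force: [0.4, 0.9, 0.1]
finger_gap: 0.0141
```

```bash
python3 g.py .484 .262 .016 2.5
```

```text
psi 2.9 t 32.28 pos [0.4782 0.3539 0.0144] rp [-90.  -0.] F [0.4 0.9 0.1] gap 0.0141
shift cm [ 0.12 -0.17 -9.2 ] turn y 0.4
shift in target frame [ 0.18 -0.16 -9.2 ]
```

Call:
drive_tool(steps=[[[0, 0, -0.8], [0, 0, 0], 1], [[0, 0, -0.9], [0, 0, 0], 1], [[0, 0, -0.9], [0, 0, 0], 1], [[0, 0, -0.9], [0, 0, 0], 1], [[0, 0, -0.9], [0, 0, 0], 1]])

```text
time: 32.7
tool_pos: [0.4806, 0.3085, 0.0143]
tcp_rot: [-1.571, -0.0, 0.05]
ft_force: [0.2, 2.4, 0.1]
finger_gap: 0.0138
```

Call:
drive_tool(steps=[[[0, 0, -0.9], [0, 0, 0], 1], [[0, 0, -0.9], [0, 0, 0], 1], [[0, 0, -0.9], [0, 0, 0], 1], [[0, 0, -0.9], [0, 0, 0], 1], [[0, 0, -0.8], [0, 0, 0], 1]])

```text
time: 33.12
tool_pos: [0.4827, 0.2647, 0.0143]
tcp_rot: [-1.571, -0.0, 0.05]
ft_force: [0.6, 1.4, 0.4]
finger_gap: 0.014
```

Call:
drive_tool(steps=[[[0, 0, 0], [0, 0, 0], 1], [[0, 0, 0], [0, 0, 0], 1]])

```text
time: 33.28
tool_pos: [0.4828, 0.2635, 0.0141]
tcp_rot: [-1.574, 0.001, 0.048]
ft_force: [1.4, -3.5, 3.6]
finger_gap: 0.0137
```

```bash
python3 g.py .4829 .2615 .0144 2.9; python3 -c "
from h import *
snap('scene','s12');snap('top','t12')
im=cv2.imread('pics/t12.png');cv2.imwrite('pics/t12c.png',cv2.resize(im[190:300,150:300],None,fx=5,fy=5,interpolation=2))
im=cv2.imread('pics/s12.png');cv2.imwrite('pics/s12c.png',cv2.resize(im[215:345,355:515],None,fx=4.5,fy=4.5,interpolation=2))"
```

```text
psi 2.7 t 33.28 pos [0.4828 0.2635 0.0141] rp [-90.2   0. ] F [ 1.4 -3.5  3.6] gap 0.0137
shift cm [ 0.   -0.03 -0.2 ] turn y -0.2
shift in target frame [ 0.   -0.03 -0.2 ]
```

View pics/t12c.png

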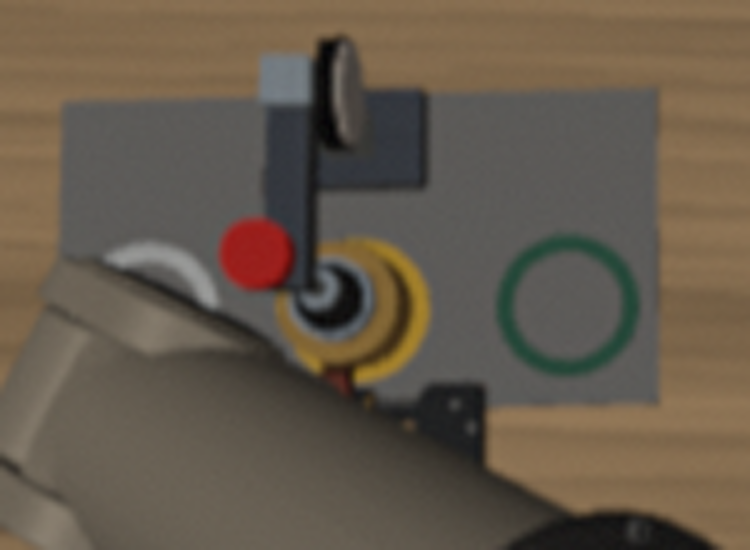

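View pics/s12c.png

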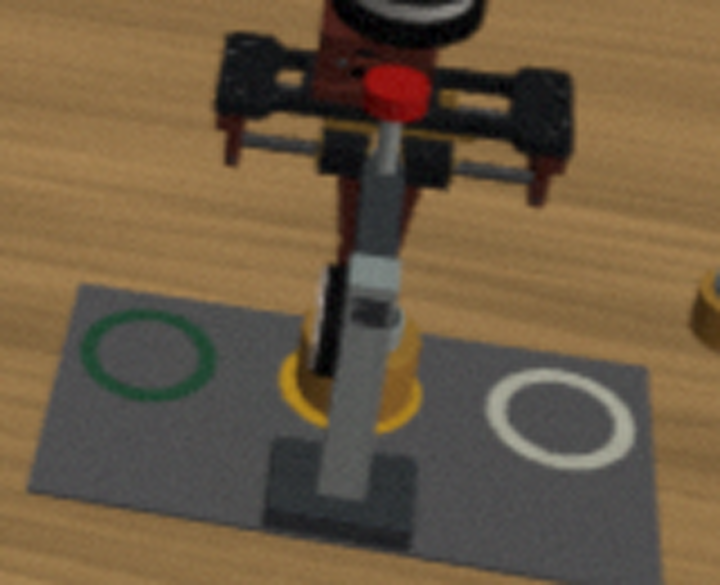

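```bash
cat >> m.py <<'E'
def potc(d,box,h=.041):
    C=cloud(d);z=C[...,2];w=np.zeros(z.shape,bool);u0,u1,v0,v1=box;w[v0:v1,u0:u1]=1
    m=w&(z>.036)&(z<.065)
    k=max(comps(m,20),key=lambda k:k[1][4]);ys,xs=np.nonzero(k[2]);
    cn,_=cv2.findContours(k[2].astype(np.uint8),cv2.RETR_EXTERNAL,cv2.CHAIN_APPROX_NONE)
    return max(cn,key=len)[:,0,:]
E
python3 - <<'E'
from m import *
for f,box,ring in [('top0',(160,200,232,272),0),('t12',(195,245,225,275),1)]:
    d=load(f);H=hsv(d);C=cloud(d);z=C[...,2]
    # brass top right/bottom edges: pixels brass-coloured with z~.041
    u0,u1,v0,v1=box;w=np.zeros(z.shape,bool);w[v0:v1,u0:u1]=1
    m=w&(z>.036)&(z<.048)&(H[...,0]>12)&(H[...,0]<30)&(H[...,1]>90)
    k=max(comps(m,20),key=lambda k:k[1][4])
    ys,xs=np.nonzero(k[2]);P=np.array([ray(d,x,y,.041)[:2] for x,y in zip(xs,ys)])*1000
    r=cv2.minEnclosingCircle(P.astype(np.float32));print(f,'brass enc',np.round(r[0],1),round(r[1],1),len(P))
    g=w&(d['frame'].max(-1)<45)&(z>.04)&(z<.065);k=max(comps(g,10),key=lambda k:k[1][4]);print(' glass',k[1],ray(d,*k[0],.053)[:2].round(4))
    # ring right edge
E
```

```text
top0 brass enc [560.3 355.9] 30.7 208
 glass [171 245  13  12 119] [0.5621 0.3579]
t12 brass enc [565.3 264.6] 31.3 216
 glass [210 244  12  12  60] [0.5633 0.2625]
```

Call:
drive_tool(steps=[[[0, 0, -0.2], [0, 0, 0], 1], [[0, 0, 0], [0, 0, 0], 1], [[0, 0, 0], [0, 0, 0], 1]])

```text
time: 33.63
tool_pos: [0.4829, 0.264, 0.0142]
tcp_rot: [-1.571, -0.0, 0.05]
ft_force: [1.8, -1.4, 0.9]
finger_gap: 0.0135
```

```bash
python3 g.py .4829 .2615 .0144 2.9; python3 -c "
from h import *
snap('scene','s13')
im=cv2.imread('pics/s13.png');cv2.imwrite('pics/s13c.png',cv2.resize(im[270:320,400:465],None,fx=11,fy=11,interpolation=2))"
```

```text
psi 2.9 t 33.63 pos [0.4829 0.264  0.0142] rp [-90.  -0.] F [ 1.8 -1.4  0.9] gap 0.0135
shift cm [-0.01 -0.02 -0.25] turn y -0.0
shift in target frame [-0.01 -0.02 -0.25]
```

View pics/s13c.png

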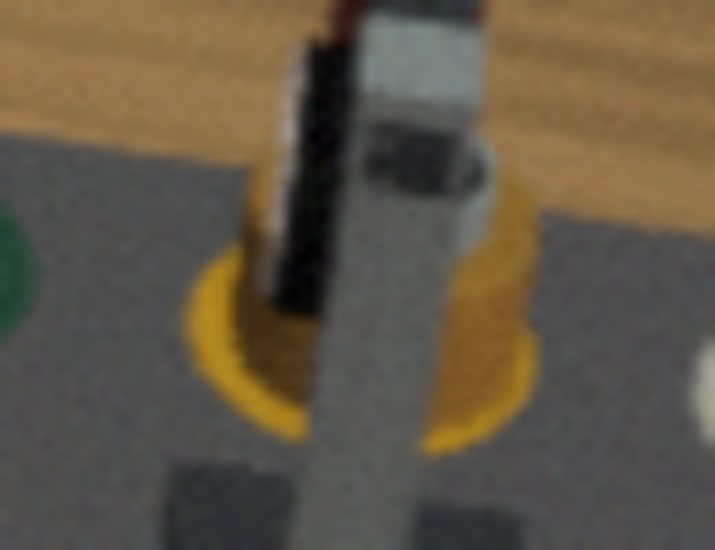

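```bash
python3 - <<'E'
from m import *
d=load('s13');H=hsv(d);f=d['frame']
for r in [286,288,290,292]:
    print(r,[tuple(f[r,u]) for u in range(418,427)],'|',[tuple(f[r,u]) for u in range(445,453)])
m=(H[...,0]>=18)&(H[...,0]<=28)&(H[...,1]>150);print(H[300,418:424],H[305,440:452])
for u in (421.5,422,449,449.5):
    print(u,ray(d,u,288,.041)[:2].round(4),ray(d,u,292,.041)[:2].round(4))
# ring
w=np.zeros(m.shape,bool);w[285:315,412:455]=1
mm=m&w&(H[...,2]>110);ys,xs=np.nonzero(mm);P=np.array([ray(d,x,y,.003)[:2] for x,y in zip(xs,ys)])
s=np.linalg.lstsq(np.c_[2*P,np.ones(len(P))],(P**2).sum(1),rcond=None)[0];print('ring fit',s[:2],np.sqrt(s[2]+s[:2]@s[:2]),len(P))
d2=load('scene0');H2=hsv(d2)
w=np.zeros(m.shape,bool);w[280:320,410:455]=1
mm=(H2[...,0]>=18)&(H2[...,0]<=28)&(H2[...,1]>150)&w;ys,xs=np.nonzero(mm);P=np.array([ray(d2,x,y,.003)[:2] for x,y in zip(xs,ys)])
s=np.linalg.lstsq(np.c_[2*P,np.ones(len(P))],(P**2).sum(1),rcond=None)[0];print('ring0 fit',s[:2],np.sqrt(s[2]+s[:2]@s[:2]),len(P))
E
```

```text
286 [(np.uint8(78), np.uint8(79), np.uint8(77)), (np.uint8(78), np.uint8(79), np.uint8(78)), (np.uint8(78), np.uint8(78), np.uint8(79)), (np.uint8(76), np.uint8(76), np.uint8(74)), (np.uint8(96), np.uint8(83), np.uint8(65)), (np.uint8(129), np.uint8(97), np.uint8(47)), (np.uint8(139), np.uint8(109), np.uint8(69)), (np.uint8(124), np.uint8(111), np.uint8(92)), (np.uint8(79), np.uint8(73), np.uint8(68))] | [(np.uint8(129), np.uint8(109), np.uint8(70)), (np.uint8(139), np.uint8(107), np.uint8(52)), (np.uint8(147), np.uint8(113), np.uint8(64)), (np.uint8(147), np.uint8(115), np.uint8(71)), (np.uint8(150), np.uint8(118), np.uint8(76)), (np.uint8(153), np.uint8(120), np.uint8(76)), (np.uint8(153), np.uint8(118), np.uint8(74)), (np.uint8(151), np.uint8(119), np.uint8(75))]
288 [(np.uint8(78), np.uint8(81), np.uint8(82)), (np.uint8(83), np.uint8(82), np.uint8(82)), (np.uint8(74), np.uint8(74), np.uint8(76)), (np.uint8(77), np.uint8(72), np.uint8(68)), (np.uint8(93), np.uint8(75), np.uint8(46)), (np.uint8(130), np.uint8(95), np.uint8(46)), (np.uint8(133), np.uint8(107), np.uint8(75)), (np.uin
[... 1820 characters left out ...]
5), np.uint8(78), np.uint8(69)), (np.uint8(78), np.uint8(78), np.uint8(76)), (np.uint8(77), np.uint8(76), np.uint8(75)), (np.uint8(75), np.uint8(73), np.uint8(74))]
[[ 22 206 171]
 [ 21 209 176]
 [ 21 207 158]
 [ 20 195 111]
 [ 16 189  70]
 [ 17 185  66]] [[ 17 169 122]
 [ 17 181 127]
 [ 18 179 127]
 [ 17 183 127]
 [ 18 178 133]
 [ 19 191 136]
 [ 21 208 145]
 [ 20 178 152]
 [ 19  92 105]
 [ 15  13  81]
 [ 15  13  80]
 [165  13  78]]
421.5 [0.5734 0.2365] [0.5869 0.2382]
422 [0.5731 0.2376] [0.5866 0.2393]
449 [0.5564 0.2967] [0.5701 0.2978]
449.5 [0.5561 0.2978] [0.5698 0.2989]
ring fit [0.55467558 0.26429011] 0.03675182111527875 163
ring0 fit [0.5654828  0.26412439] 0.031731673634691517 151
```

Call:
drive_tool(steps=[[[0, 0, -0.25], [0, 0, 0], 1], [[0, 0, 0], [0, 0, 0], 1], [[0, 0, 0], [0, 0, 0], 1]])

```text
time: 33.93
tool_pos: [0.4826, 0.262, 0.0143]
tcp_rot: [-1.57, -0.0, 0.051]
ft_force: [0.4, 1.4, 0.2]
finger_gap: 0.0138
```

```bash
python3 g.py .4829 .2615 .0144 2.9; python3 -c "
from h import *
snap('scene','s14')
im=cv2.imread('pics/s14.png');cv2.imwrite('pics/s14c.png',cv2.resize(im[270:320,400:465],None,fx=11,fy=11,interpolation=2))"
```

```text
psi 2.9 t 33.93 pos [0.4826 0.262  0.0143] rp [-89.9  -0. ] F [0.4 1.4 0.2] gap 0.0138
shift cm [ 0.02 -0.01 -0.05] turn y 0.0
shift in target frame [ 0.02 -0.01 -0.05]
```

View pics/s14c.png

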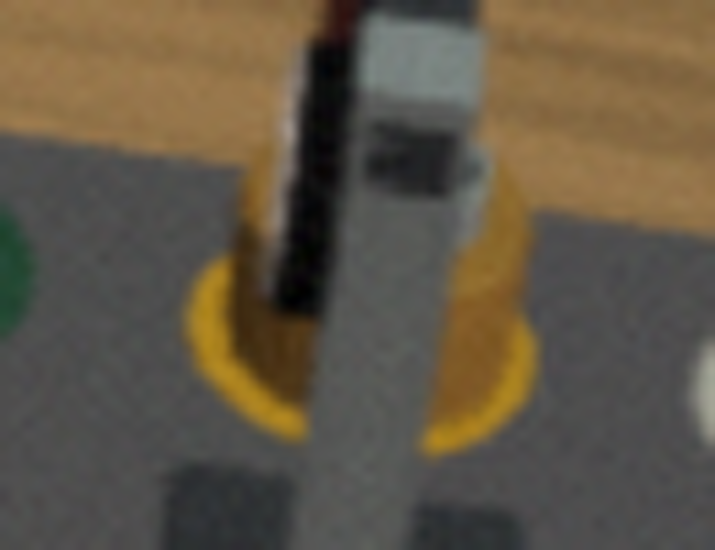

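```bash
python3 - <<'E'
from m import *
d=load('s14');f=d['frame'].astype(int)
def proj(P):
    q=(np.asarray(P)-d['position'])@d['rotation'];K=d['K'];return np.stack([K[0,2]+K[0,0]*q[:,0]/-q[:,2],K[1,2]-K[1,1]*q[:,1]/-q[:,2]],1)
t=np.linspace(0,2*np.pi,721)
c=np.array([.5655,.2641])
for h in (.003,.022,.041):
    p=proj(np.c_[c[0]+.03*np.cos(t),c[1]+.03*np.sin(t),np.full(721,h)]);i,j=p[:,0].argmin(),p[:,0].argmax();print(h,p[i].round(2),p[j].round(2))
for h,r in ((.003,.035),(.003,.0325)):
    p=proj(np.c_[c[0]+r*np.cos(t),c[1]+r*np.sin(t),np.full(721,h)]);i,j=p[:,0].argmin(),p[:,0].argmax();print('ring',p[i].round(2),p[j].round(2))
for r in (290,293,296,298,300): 
    print(r,'L',[tuple(map(int,f[r,u])) for u in range(416,424)],'\n   R',[tuple(map(int,f[r,u])) for u in range(444,451)])
E
```

```text
0.003 [419.16 298.92] [445.36 301.87]
0.022 [419.97 292.88] [446.44 295.8 ]
0.041 [420.79 286.72] [447.54 289.62]
ring [417.   298.71] [447.57 302.15]
ring [418.08 298.82] [446.46 302.01]
290 L [(76, 77, 75), (77, 76, 74), (76, 77, 75), (82, 83, 81), (74, 73, 71), (71, 64, 53), (81, 59, 30), (116, 88, 47)] 
   R [(130, 104, 57), (133, 100, 41), (135, 100, 43), (129, 99, 51), (100, 87, 65), (84, 81, 77), (79, 78, 76)]
293 L [(76, 75, 76), (77, 77, 75), (80, 78, 74), (102, 90, 68), (112, 91, 48), (78, 55, 23), (67, 48, 26), (75, 61, 43)] 
   R [(138, 105, 44), (138, 106, 45), (134, 100, 43), (117, 90, 51), (85, 77, 67), (78, 78, 79), (77, 77, 79)]
296 L [(82, 78, 74), (117, 98, 59), (167, 130, 38), (165, 125, 30), (128, 94, 23), (70, 49, 18), (65, 45, 22), (69, 52, 41)] 
   R [(132, 95, 38), (131, 90, 42), (118, 84, 41), (99, 78, 55), (83, 79, 76), (77, 78, 79), (74, 77, 76)]
298 L [(98, 89, 68), (146, 118, 49), (169, 130, 26), (163, 124, 30), (114, 84, 27), (68, 46, 17), (64, 44, 18), (65, 47, 21)] 
   R [(130, 90, 40), (129, 92, 40), (123, 89, 44), (105, 89, 59), (75, 72, 73), (79, 80, 81), (77, 77, 78)]
300 L [(95, 83, 63), (140, 112, 46), (172, 132, 32), (172, 131, 31), (146, 109, 27), (77, 56, 21), (64, 40, 13), (72, 50, 23)] 
   R [(124, 86, 32), (126, 89, 34), (143, 104, 37), (153, 119, 40), (116, 98, 61), (82, 78, 75), (75, 77, 75)]
```

Call:
drive_tool(steps=[[[0, 0, -0.15], [0, 0, 0], 1], [[0, 0, 0], [0, 0, 0], 1], [[0, 0, 0], [0, 0, 0], 1]])

```text
time: 34.23
tool_pos: [0.4826, 0.2601, 0.0143]
tcp_rot: [-1.57, 0.0, 0.05]
ft_force: [-1.0, 3.1, 0.4]
finger_gap: 0.014
```

Call:
drive_tool(steps=[[[0, 0, 0], [0, 0, 0], 0.7], [[0, 0, 0], [0, 0, 0], 0.7], [[0, 0, 0], [0, 0, 0], 0.7], [[0, 0, 0], [0, 0, 0], 0.7], [[0, 0, 0], [0, 0, 0], 0.7]])

```text
time: 34.65
tool_pos: [0.4829, 0.2594, 0.0141]
tcp_rot: [-1.571, 0.0, 0.05]
ft_force: [-0.6, -0.7, 0.3]
finger_gap: 0.0263
```

```bash
python3 g.py .4829 .2615 .0144 2.9; python3 -c "
from h import *
snap('scene','s15');snap('top','t15');snap('wrist','w15')
im=cv2.imread('pics/s15.png');cv2.imwrite('pics/s15c.png',cv2.resize(im[215:345,355:515],None,fx=4.5,fy=4.5,interpolation=2))"
```

```text
psi 2.8 t 34.65 pos [0.4829 0.2594 0.0141] rp [-90.   0.] F [-0.6 -0.7  0.3] gap 0.0263
shift cm [ 0.01 -0.03  0.21] turn y -0.1
shift in target frame [ 0.01 -0.03  0.21]
```

View pics/s15c.png

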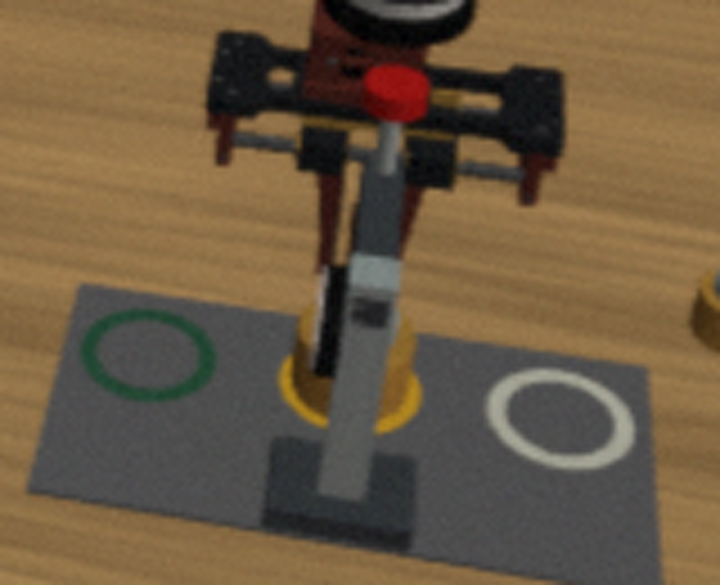

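View pics/w15.png

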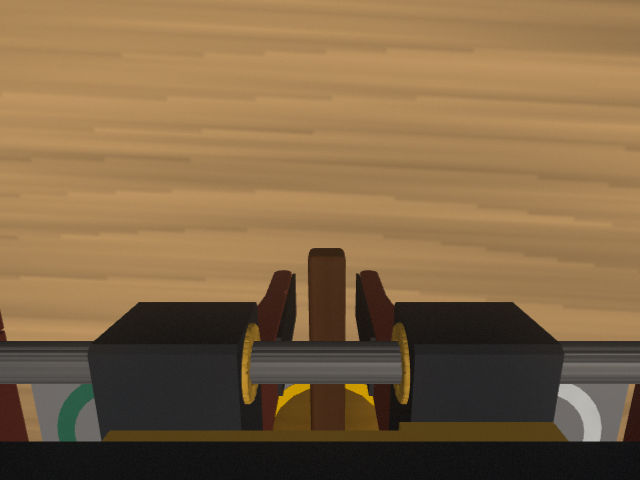

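Call:
drive_tool(steps=[[[0, -1, 0], [0, 0, 0], 0.7], [[0, -2, 0], [0, 0, 0], 0.7], [[0, -2.5, 0], [0, 0, 0], 0.7], [[-1, -3, 0], [0, 0, 0], 0.7], [[-1.5, -4, 0], [0, 0, 0], 0.8]])

```text
time: 35.22
tool_pos: [0.4579, 0.2577, 0.1387]
tcp_rot: [-1.571, 0.002, 0.049]
ft_force: [1.0, -0.4, 1.0]
finger_gap: 0.0226
```

Call:
drive_tool(steps=[[[0, -4, 0], [0, 0, 0], 1], [[0, -4, 0], [0, 0, 0], 1], [[0, -3, 0], [0, 0, 0], 1], [[0, 0, 0], [0, 0, 0], 1], [[0, 0, 0], [0, 0, 0], 1]], squeeze=10)

```text
time: 35.63
tool_pos: [0.4589, 0.2591, 0.2506]
tcp_rot: [-1.57, -0.004, 0.05]
ft_force: [-0.5, -0.5, -0.4]
finger_gap: 0.0001
```

```bash
python3 g.py .5666 .264 .22 2.9; python3 - <<'E'
from m import *
d=snap('top','t16');H=hsv(d);C=cloud(d);z=C[...,2]
im=cv2.imread('pics/t16.png');cv2.imwrite('pics/t16c.png',cv2.resize(im[190:300,150:300],None,fx=5,fy=5,interpolation=2))
m=((H[...,0]<6)|(H[...,0]>174))&(H[...,1]>150)&(z>.17)&(z<.21)
for c,s,k in comps(m,30): print('knob',c,s,ray(d,*c,.195)[:2].round(4),C[k].mean(0).round(4))
d=snap('wrist','w16')
H=hsv(d);C=cloud(d);z=C[...,2]
m=((H[...,0]<6)|(H[...,0]>174))&(H[...,1]>150)&(z>.19)&(z<.21)
for c,s,k in comps(m,30): print('knob w',c,s,ray(d,*c,.195)[:2].round(4),C[k].mean(0).round(4))
E
```

```text
psi 2.9 t 35.63 pos [0.4589 0.2591 0.2506] rp [-89.9  -0.2] F [-0.5 -0.5 -0.4] gap 0.0001
shift cm [10.76  3.1  -0.05] turn y -0.0
shift in target frame [10.78  3.06 -0.06]
knob [200.97005988 240.46706587] [194 234  15  14 167] [0.5667 0.2636] [0.5667 0.2636 0.1952]
knob w [325.04100946 410.93059937] [320 394  12  36 317] [0.5603 0.264 ] [0.5604 0.264  0.1949]
```

View pics/t16c.png

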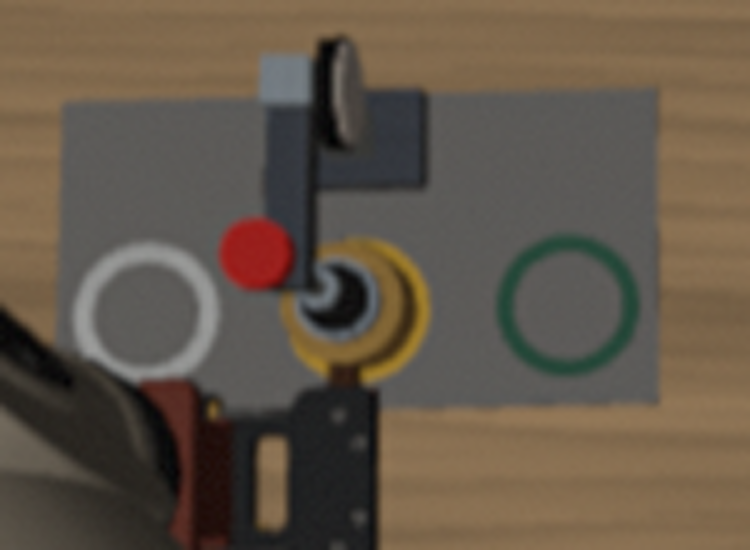

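View pics/w16.png

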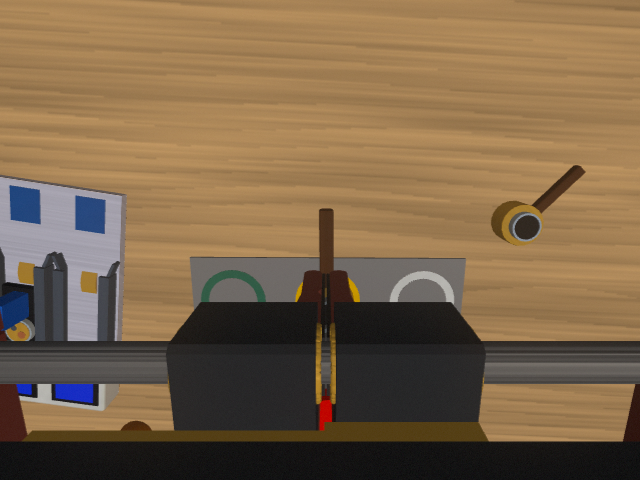

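```bash
python3 - <<'E'
from m import *
for f,box in [('top0',(160,200,232,268)),('t16',(195,245,225,268))]:
    d=load(f);H=hsv(d);C=cloud(d);z=C[...,2]
    u0,u1,v0,v1=box;w=np.zeros(z.shape,bool);w[v0:v1,u0:u1]=1
    m=w&(z>.036)&(z<.048)&(H[...,0]>12)&(H[...,0]<30)&(H[...,1]>90)
    k=max(comps(m,20),key=lambda k:k[1][4])
    ys,xs=np.nonzero(k[2]);P=np.array([ray(d,x,y,.041)[:2] for x,y in zip(xs,ys)])*1000
    r=cv2.minEnclosingCircle(P.astype(np.float32));print(f,'brass enc',np.round(r[0],1),round(r[1],1),len(P))
    print('ymin',P[:,1].min(),'xmin',P[:,0].min())
d=load('t16');H=hsv(d);C=cloud(d)
w=np.zeros(H.shape[:2],bool);w[225:275,195:245]=1
m=w&(H[...,0]>=18)&(H[...,0]<=28)&(H[...,1]>110)&(C[...,2]<.012)
k=max(comps(m,20),key=lambda k:k[1][4]);print(k[1])
E
```

```text
top0 brass enc [560.3 355.9] 30.7 208
ymin 326.162618834971 xmin 530.3645671693266
t16 brass enc [563.1 262.1] 33.4 221
ymin 234.1519697805657 xmin 529.9687477437856
[222 238  14  29 105]
```

Call:
drive_tool(steps=[[[3, 0, 0], [0, 0, 0], 1], [[3, 0, 0], [0, 0, 0], 1], [[3, 0, 0], [0, 0, 0], 1], [[1.8, 0, 0], [0, 0, 0], 1], [[0, 0, 0], [0, 0, 0], 1]])

```text
time: 36.15
tool_pos: [0.5688, 0.2623, 0.2453]
tcp_rot: [-1.571, 0.003, 0.047]
ft_force: [-0.3, -0.2, -0.2]
finger_gap: 0.0004
```

Call:
drive_tool(steps=[[[0, 1.5, 0], [0, 0, 0], 1], [[0, 1.5, 0], [0, 0, 0], 1], [[0, 0, 0], [0, 0, 0], 1], [[0, 0, 0], [0, 0, 0], 1]])

```text
time: 36.48
tool_pos: [0.5645, 0.2635, 0.2166]
tcp_rot: [-1.572, 0.004, 0.051]
ft_force: [-0.1, -0.1, 0.2]
finger_gap: 0.0005
```

```bash
python3 g.py .5667 .2638 .197 2.9
```

```text
psi 2.9 t 36.48 pos [0.5645 0.2635 0.2166] rp [-90.1   0.2] F [-0.1 -0.1  0.2] gap 0.0005
shift cm [0.23 1.96 0.03] turn y 0.0
shift in target frame [0.22 1.96 0.02]
```

Call:
drive_tool(steps=[[[0.2, 1, 0], [0, 0, 0], 1], [[0, 1, 0], [0, 0, 0], 1], [[0, 0.4, 0], [0, 0, 0], 1], [[0, 0, 0], [0, 0, 0], 1], [[0, 0, 0], [0, 0, 0], 1]])

```text
time: 36.9
tool_pos: [0.568, 0.2638, 0.1942]
tcp_rot: [-1.571, 0.001, 0.05]
ft_force: [-0.8, -1.2, 0.6]
finger_gap: 0.0002
```

Call:
drive_tool(steps=[[[0, 0.5, 0], [0, 0, 0], 1], [[0, 0.5, 0], [0, 0, 0], 1], [[0, 0.4, 0], [0, 0, 0], 1], [[0, 0, 0], [0, 0, 0], 1]])

```text
time: 37.23
tool_pos: [0.5683, 0.2641, 0.1797]
tcp_rot: [-1.57, -0.0, 0.05]
ft_force: [1.3, 0.3, 2.6]
finger_gap: 0.0003
```

```bash
python3 g.py .5667 .2638 .170 2.9
```

```text
psi 2.9 t 37.23 pos [0.5683 0.2641 0.1797] rp [-90.  -0.] F [1.3 0.3 2.6] gap 0.0003
shift cm [-0.16  0.97 -0.02] turn y -0.0
shift in target frame [-0.16  0.97 -0.02]
```

Spring force as expected (2.6 N). Continue down in small steps to glass contact.

Call:
drive_tool(steps=[[[0, 0.4, 0], [0, 0, 0], 1], [[0, 0.3, 0], [0, 0, 0], 1], [[0, 0, 0], [0, 0, 0], 1]])

```text
time: 37.48
tool_pos: [0.5683, 0.2641, 0.1729]
tcp_rot: [-1.57, -0.0, 0.05]
ft_force: [0.5, 0.8, 3.8]
finger_gap: 0.0003
```

Call:
drive_tool(steps=[[[0, 0.15, 0], [0, 0, 0], 1], [[0, 0, 0], [0, 0, 0], 1]])

```text
time: 37.65
tool_pos: [0.5683, 0.2641, 0.1717]
tcp_rot: [-1.571, -0.0, 0.05]
ft_force: [0.9, -0.0, 2.9]
finger_gap: 0.0003
```

Call:
drive_tool(steps=[[[0, 0.1, 0], [0, 0, 0], 1], [[0, 0, 0], [0, 0, 0], 1]])

```text
time: 37.82
tool_pos: [0.5683, 0.2641, 0.1708]
tcp_rot: [-1.57, -0.0, 0.05]
ft_force: [0.5, 1.0, 2.8]
finger_gap: 0.0005
```

Call:
drive_tool(steps=[[[0, 0.1, 0], [0, 0, 0], 1], [[0, 0, 0], [0, 0, 0], 1]])

```text
time: 37.98
tool_pos: [0.5683, 0.2641, 0.1705]
tcp_rot: [-1.571, -0.001, 0.05]
ft_force: [-0.7, 0.3, 6.9]
finger_gap: 0.0005
```

Call:
drive_tool(steps=[[[0, 0.05, 0], [0, 0, 0], 1], [[0, 0, 0], [0, 0, 0], 1]])

```text
time: 38.15
tool_pos: [0.5684, 0.2642, 0.1704]
tcp_rot: [-1.571, -0.001, 0.05]
ft_force: [-1.6, -2.0, 10.1]
finger_gap: 0.0005
```

Call:
drive_tool(steps=[[[0, 0, 0], [0, 0, 0], 1], [[0, 0, 0], [0, 0, 0], 1], [[0, 0, 0], [0, 0, 0], 1], [[0, 0, 0], [0, 0, 0], 1], [[0, 0, 0], [0, 0, 0], 1]])

```text
time: 38.57
tool_pos: [0.5683, 0.2642, 0.1704]
tcp_rot: [-1.571, -0.001, 0.05]
ft_force: [-2.1, -0.5, 9.1]
finger_gap: 0.0007
```

Call:
drive_tool(steps=[[[0, 0, 0], [0, 0, 0], 1], [[0, 0, 0], [0, 0, 0], 1], [[0, 0, 0], [0, 0, 0], 1], [[0, 0, 0], [0, 0, 0], 1], [[0, 0, 0], [0, 0, 0], 1]])

```text
time: 38.98
tool_pos: [0.5683, 0.2642, 0.1704]
tcp_rot: [-1.571, -0.001, 0.05]
ft_force: [-0.6, -1.8, 9.1]
finger_gap: 0.0005
```

Call:
drive_tool(steps=[[[0, 0, 0], [0, 0, 0], 1], [[0, 0, 0], [0, 0, 0], 1], [[0, 0, 0], [0, 0, 0], 1], [[0, 0, 0], [0, 0, 0], 1], [[0, 0, 0], [0, 0, 0], 1]])

```text
time: 39.4
tool_pos: [0.5684, 0.2642, 0.1704]
tcp_rot: [-1.571, -0.001, 0.05]
ft_force: [-2.3, -1.3, 9.6]
finger_gap: 0.0006
```

```bash
python3 -c "
from h import *
snap('scene','s17')
im=cv2.imread('pics/s17.png');cv2.imwrite('pics/s17c.png',cv2.resize(im[215:345,355:515],None,fx=4.5,fy=4.5,interpolation=2))"
```

```text
(no output)
```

View pics/s17c.png

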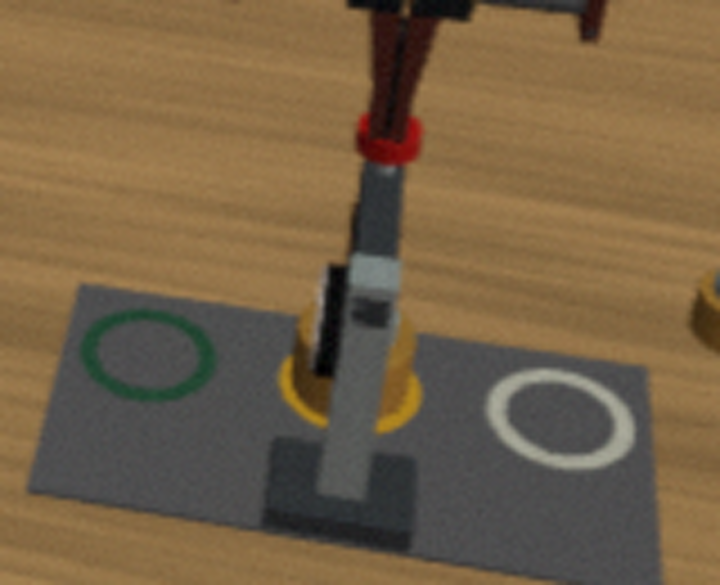

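Call:
drive_tool(steps=[[[0, -1, 0], [0, 0, 0], 1], [[0, -1, 0], [0, 0, 0], 1], [[0, -1, 0], [0, 0, 0], 1], [[0, -2, 0], [0, 0, 0], 1], [[0, -3, 0], [0, 0, 0], 1]])

```text
time: 39.87
tool_pos: [0.5668, 0.2626, 0.2481]
tcp_rot: [-1.573, 0.005, 0.05]
ft_force: [-0.4, 1.0, -0.3]
finger_gap: 0.0006
```

Call:
drive_tool(steps=[[[-2, 0, 0], [0, 0, 0], 0.7], [[-3, 0, 0], [0, 0, 0], 0.4], [[-3, 0, 0], [0, 0, 0], 0.4], [[-3, 0, 0], [0, 0, 0], 0.4], [[0, 0, 0], [0, 0, 0], 0.4]])

```text
time: 40.28
tool_pos: [0.4526, 0.2588, 0.2496]
tcp_rot: [-1.574, 0.002, 0.055]
ft_force: [-0.7, -0.3, 0.4]
finger_gap: 0.0305
```

Call:
drive_tool(steps=[[[0, 3, 0], [0, 0, 0], 0.4], [[0, 3.5, 0], [0, 0, 0], 0.4], [[0, 3.5, 0], [0, 0, 0], 0.4], [[0, 3, 0], [0, 0, 0], 0.4], [[0, 0, 0], [0, 0, 0], 0.4]])

```text
time: 40.7
tool_pos: [0.4556, 0.2557, 0.1145]
tcp_rot: [-1.575, 0.008, 0.05]
ft_force: [-0.9, -0.8, -0.3]
finger_gap: 0.0526
```

```bash
python3 g.py .483 .2605 .0143 2.9; python3 -c "
from h import *
snap('wrist','w18');snap('scene','s18')
im=cv2.imread('pics/s18.png');cv2.imwrite('pics/s18c.png',cv2.resize(im[215:345,355:515],None,fx=4.5,fy=4.5,interpolation=2))"
```

```text
psi 2.9 t 40.7 pos [0.4556 0.2557 0.1145] rp [-90.3   0.5] F [-0.9 -0.8 -0.3] gap 0.0526
shift cm [ 2.84 10.    0.39] turn y -0.0
shift in target frame [ 2.76 10.02  0.34]
```

View pics/w18.png

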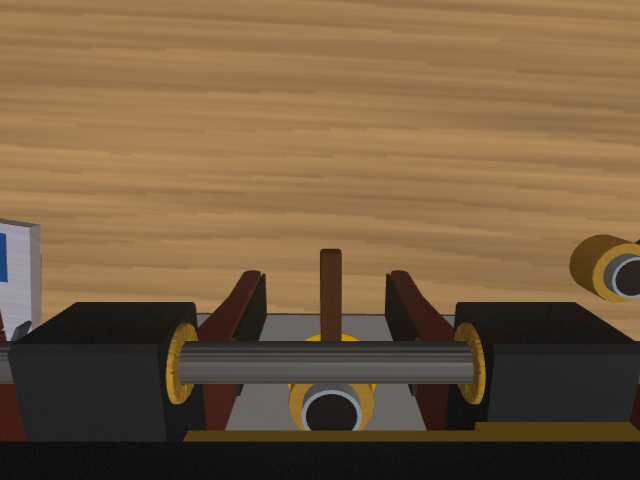

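View pics/s18c.png

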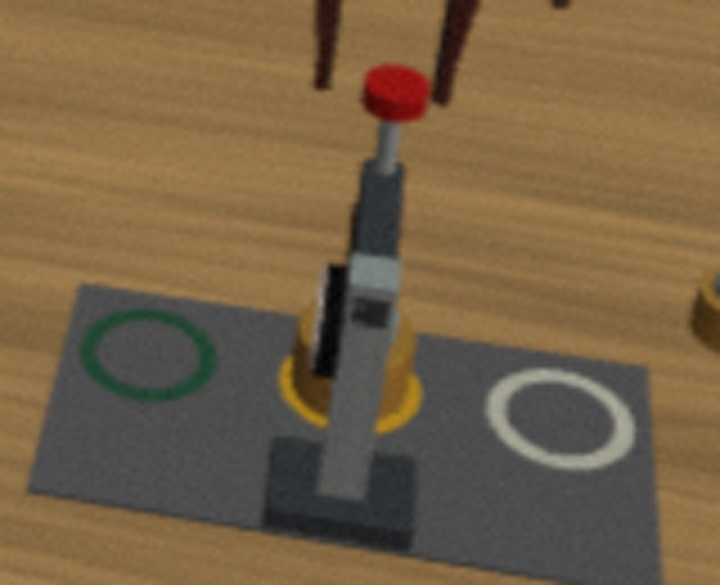

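The gauge has risen; the pot is centred on yellow with the gripper lined up on the handle (331,290). Re-grip it.

Call:
drive_tool(steps=[[[1, 2, 0.2], [0, 0, 0], 0.4], [[1.4, 2.5, 0.1], [0, 0, 0], 0.4], [[0, 2.5, 0], [0, 0, 0], 0.4], [[0, 1, 0], [0, 0, 0], 0.4], [[0, 0, 0], [0, 0, 0], 0.4]])

```text
time: 41.22
tool_pos: [0.482, 0.2625, 0.0392]
tcp_rot: [-1.571, 0.001, 0.05]
ft_force: [-0.2, -0.5, -0.3]
finger_gap: 0.0528
```

Call:
drive_tool(steps=[[[0, 0, 0], [0, 0, 0], 0.4], [[0, 0, 0], [0, 0, 0], 0.4], [[0, 0, 0], [0, 0, 0], 0.4]])

```text
time: 41.47
tool_pos: [0.483, 0.2634, 0.0412]
tcp_rot: [-1.57, -0.003, 0.05]
ft_force: [0.0, -0.4, 0.5]
finger_gap: 0.0525
```

```bash
python3 g.py .483 .2605 .0143 2.9
```

```text
psi 2.9 t 41.47 pos [0.483  0.2634 0.0412] rp [-89.9  -0.2] F [ 0.  -0.4  0.5] gap 0.0525
shift cm [-0.02  2.69 -0.3 ] turn y -0.0
shift in target frame [-0.01  2.69 -0.29]
```

Call:
drive_tool(steps=[[[0, 1.3, -0.2], [0, 0, 0], 0.4], [[0, 1.3, 0], [0, 0, 0], 0.4], [[0, 0, 0], [0, 0, 0], 0.4], [[0, 0, 0], [0, 0, 0], 0.4]])

```text
time: 41.8
tool_pos: [0.4813, 0.26, 0.012]
tcp_rot: [-1.572, 0.002, 0.05]
ft_force: [0.2, 0.3, -0.4]
finger_gap: 0.0525
```

```bash
python3 g.py .483 .2605 .0143 2.9; python3 -c "
from h import *
snap('wrist','w19')"
```

```text
psi 2.9 t 41.8 pos [0.4813 0.26   0.012 ] rp [-90.1   0.1] F [ 0.2  0.3 -0.4] gap 0.0525
shift cm [ 0.17 -0.23  0.04] turn y -0.0
shift in target frame [ 0.17 -0.23  0.04]
```

View pics/w19.png

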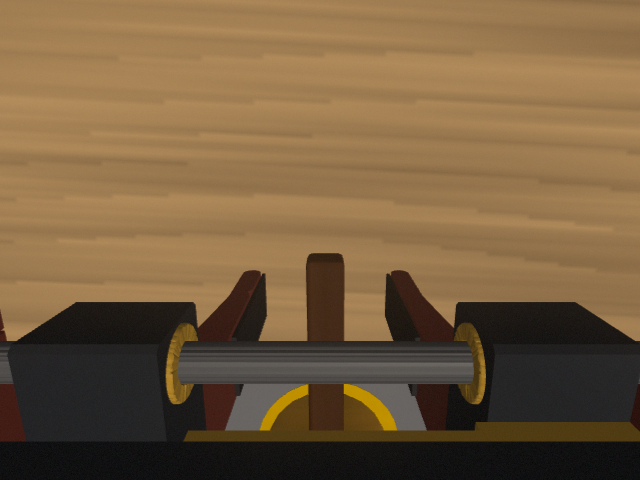

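Call:
drive_tool(steps=[[[0, 0, 0], [0, 0, 0], 0.8], [[0, 0, 0], [0, 0, 0], 0.8], [[0, 0, 0], [0, 0, 0], 0.8], [[0, 0, 0], [0, 0, 0], 0.8], [[0, 0, 0], [0, 0, 0], 1]], squeeze=20)

```text
time: 42.27
tool_pos: [0.4823, 0.2608, 0.0135]
tcp_rot: [-1.571, -0.0, 0.05]
ft_force: [-0.1, 1.0, 0.3]
finger_gap: 0.0228
```

Call:
drive_tool(steps=[[[0, 0, 0], [0, 0, 0], 1], [[0, 0, 0], [0, 0, 0], 1], [[0, 0, 0], [0, 0, 0], 1]])

```text
time: 42.52
tool_pos: [0.4823, 0.2607, 0.0134]
tcp_rot: [-1.571, -0.0, 0.05]
ft_force: [0.2, -0.6, 0.6]
finger_gap: 0.0141
```

```bash
python3 g.py .4869 .156 .0143 2.9;python3 - <<'E'
from m import *
for f in ['t15','t16']:
    d=load(f);g=d['frame'].max(-1);C=cloud(d);z=C[...,2]
    H=hsv(d)
    # steel case rim + glass : use z>.047,<.062 above pot; report extent
    w=np.zeros(z.shape,bool);w[232:268,200:240]=1
    m=w&(z>.047)&(z<.062);ys,xs=np.nonzero(m);print(f,xs.min(),xs.max(),ys.min(),ys.max(),ray(d,xs.max()+.5,250,.053)[:2].round(4),ray(d,220,ys.max()+.5,.053)[:2].round(4))
d=load('top0');C=cloud(d);z=C[...,2];w=np.zeros(z.shape,bool);w[232:268,160:200]=1
m=w&(z>.047)&(z<.062);ys,xs=np.nonzero(m);print(xs.min(),xs.max(),ys.min(),ys.max(),ray(d,xs.max()+.5,250,.053)[:2].round(4),ray(d,220,ys.max()+.5,.053)[:2].round(4))
E
```

```text
psi 2.9 t 42.52 pos [0.4823 0.2607 0.0134] rp [-90.  -0.] F [ 0.2 -0.6  0.6] gap 0.0141
shift cm [ -0.06  -0.09 -10.48] turn y -0.0
shift in target frame [ -0.07  -0.09 -10.48]
t15 209 228 241 257 [0.5655 0.2355] [0.547  0.2549]
t16 209 225 238 257 [0.5653 0.2427] [0.547  0.2549]
169 186 242 259 [0.5633 0.336 ] [0.5422 0.2546]
```

Call:
drive_tool(steps=[[[0, 0, -0.8], [0, 0, 0], 1], [[0, 0, -1], [0, 0, 0], 1], [[0, 0, -1], [0, 0, 0], 1], [[0, 0, -1], [0, 0, 0], 1], [[0, 0, -1], [0, 0, 0], 1]])

```text
time: 42.93
tool_pos: [0.4848, 0.2115, 0.0134]
tcp_rot: [-1.571, -0.0, 0.05]
ft_force: [-0.1, 1.8, 0.3]
finger_gap: 0.0139
```

Call:
drive_tool(steps=[[[0, 0, -1], [0, 0, 0], 1], [[0, 0, -1], [0, 0, 0], 1], [[0, 0, -1], [0, 0, 0], 1], [[0, 0, -1], [0, 0, 0], 1], [[0, 0, -1], [0, 0, 0], 1]])

```text
time: 43.35
tool_pos: [0.4872, 0.1619, 0.0134]
tcp_rot: [-1.571, -0.0, 0.05]
ft_force: [-0.3, 3.0, 1.0]
finger_gap: 0.0138
```

Call:
drive_tool(steps=[[[0, 0, -0.4], [0, 0, 0], 1], [[0, 0, 0], [0, 0, 0], 1], [[0, 0, 0], [0, 0, 0], 1], [[0, 0, 0], [0, 0, 0], 1], [[0, 0, 0], [0, 0, 0], 1]])

```text
time: 43.77
tool_pos: [0.4873, 0.1578, 0.0131]
tcp_rot: [-1.573, 0.0, 0.049]
ft_force: [0.9, -2.8, 1.6]
finger_gap: 0.014
```

```bash
python3 g.py .487 .1558 .0134 2.9; cat > pg.py <<'E'
import sys
from m import *
n=sys.argv[1]
snap('scene','s'+n);d=snap('top','t'+n)
im=cv2.imread('pics/t%s.png'%n);a=cv2.resize(im[215:290,225:295],None,fx=7,fy=7,interpolation=2)
im=cv2.imread('pics/s%s.png'%n);b=cv2.resize(im[255:330,350:420],None,fx=7,fy=7,interpolation=2)
c=np.hstack([a,b]);cv2.imwrite('pics/p%s.png'%n,cv2.resize(c,(800,int(c.shape[0]*800/c.shape[1]))))
C=cloud(d);z=C[...,2];H=hsv(d);w=np.zeros(z.shape,bool);w[225:268,245:285]=1
m=w&(z>.047)&(z<.062);ys,xs=np.nonzero(m);print('case px',xs.min(),xs.max(),ys.min(),ys.max(),ray(d,(xs.min()+xs.max())/2,(ys.min()+ys.max())/2,.053)[:2].round(4),'cent',ray(d,xs.mean(),ys.mean(),.053)[:2].round(4))
g=w&(d['frame'].max(-1)<45)&(z>.04)&(z<.065);ys,xs=np.nonzero(g);print('glass',len(xs),ray(d,xs.mean(),ys.mean(),.053)[:2].round(4))
E
python3 pg.py 20
```

```text
psi 2.8 t 43.77 pos [0.4873 0.1578 0.0131] rp [-90.1   0. ] F [ 0.9 -2.8  1.6] gap 0.014
shift cm [-0.04 -0.03 -0.2 ] turn y -0.1
shift in target frame [-0.04 -0.03 -0.2 ]
case px 252 269 240 256 [0.572  0.1592] cent [0.5732 0.1601]
glass 119 [0.5713 0.1612]
```

View pics/p20.png

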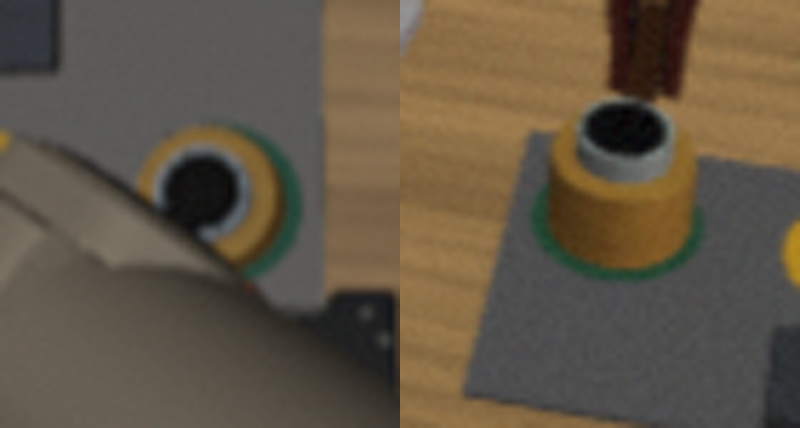

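Call:
drive_tool(steps=[[[0.05, 0, -0.15], [0, 0, 0], 1], [[0, 0, 0], [0, 0, 0], 1], [[0, 0, 0], [0, 0, 0], 1], [[0, 0, 0], [0, 0, 0], 1]])

```text
time: 44.2
tool_pos: [0.4875, 0.158, 0.0133]
tcp_rot: [-1.57, 0.0, 0.051]
ft_force: [-2.3, 0.4, 2.6]
finger_gap: 0.014
```

```bash
python3 g.py .487 .1558 .0134 2.9; python3 pg.py 21
```

```text
psi 2.9 t 44.2 pos [0.4875 0.158  0.0133] rp [-90.   0.] F [-2.3  0.4  2.6] gap 0.014
shift cm [-0.06 -0.01 -0.22] turn y 0.0
shift in target frame [-0.06 -0.01 -0.22]
case px 252 272 240 257 [0.5709 0.1556] cent [0.5734 0.16  ]
glass 116 [0.5717 0.1615]
```

View pics/p21.png

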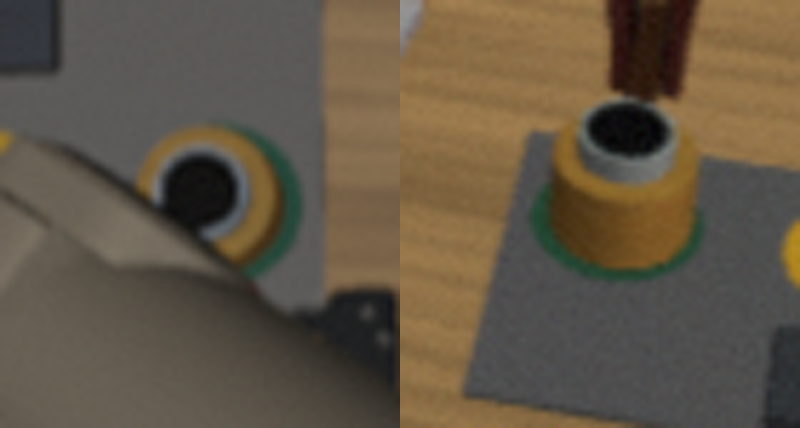

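Call:
drive_tool(steps=[[[0, 0, -0.2], [0, 0, 0], 1], [[0, 0, 0], [0, 0, 0], 1], [[0, 0, 0], [0, 0, 0], 1], [[0, 0, 0], [0, 0, 0], 1], [[0, 0, 0], [0, 0, 0], 1]])

```text
time: 44.72
tool_pos: [0.4881, 0.1558, 0.0133]
tcp_rot: [-1.57, -0.0, 0.05]
ft_force: [-0.2, 2.0, 1.7]
finger_gap: 0.014
```

```bash
python3 g.py .487 .1558 .0134 2.9; python3 pg.py 22
```

```text
psi 2.9 t 44.72 pos [0.4881 0.1558 0.0133] rp [-90.  -0.] F [-0.2  2.   1.7] gap 0.014
shift cm [-0.11 -0.01  0.01] turn y -0.0
shift in target frame [-0.11 -0.01  0.01]
case px 252 271 238 255 [0.5757 0.157 ] cent [0.5746 0.1583]
glass 118 [0.5725 0.1592]
```

View pics/p22.png

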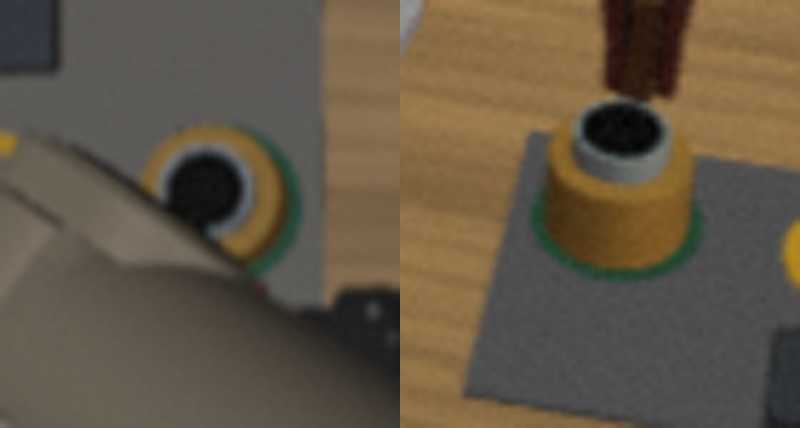

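Call:
drive_tool(steps=[[[0, 0, 0], [0, 0, 0], 0.8], [[0, 0, 0], [0, 0, 0], 0.7], [[0, 0, 0], [0, 0, 0], 0.7], [[0, 0, 0], [0, 0, 0], 0.7], [[0, 0, 0], [0, 0, 0], 0.7]])

```text
time: 45.23
tool_pos: [0.488, 0.1549, 0.0132]
tcp_rot: [-1.571, 0.0, 0.05]
ft_force: [0.1, -0.1, 0.2]
finger_gap: 0.0258
```

Call:
drive_tool(steps=[[[0, -1, 0], [0, 0, 0], 0.7], [[0, -2, 0], [0, 0, 0], 0.7], [[0, -3, 0], [0, 0, 0], 0.7], [[-1, -4, 0], [0, 0, 0], 0.7], [[-1, -4, 0], [0, 0, 0], 0.7]])

```text
time: 45.65
tool_pos: [0.4671, 0.1544, 0.1548]
tcp_rot: [-1.57, 0.002, 0.05]
ft_force: [0.2, 0.2, 1.3]
finger_gap: 0.0267
```

Call:
drive_tool(steps=[[[-1, 0, 4], [0, 0, 0], 0.7], [[-1, 0, 4], [0, 0, 0], 0.7], [[0, 0, 4], [0, 0, 0], 0.7], [[0, 0, 4], [0, 0, 0], 0.7], [[0, 0, 4], [0, 0, 0], 0.7]])

```text
time: 46.07
tool_pos: [0.4378, 0.3545, 0.1543]
tcp_rot: [-1.571, -0.001, 0.049]
ft_force: [1.0, 0.5, 0.6]
finger_gap: 0.0265
```

Call:
drive_tool(steps=[[[0, -2, 0], [0, 0, 0], 0.7], [[0, 0, 0], [0, 0, 0], 0.7], [[0, 0, 0], [0, 0, 0], 0.7], [[0, 0, 0], [0, 0, 0], 0.7], [[0, 0, 0], [0, 0, 0], 0.7]])

```text
time: 46.48
tool_pos: [0.4385, 0.351, 0.1727]
tcp_rot: [-1.573, 0.0, 0.048]
ft_force: [-1.3, -0.4, 0.1]
finger_gap: 0.0262
```

```bash
python3 g.py .487 .1558 .0134 2.9; python3 pg.py 23; python3 - <<'E'
from m import *
d=load('t23');H=hsv(d);C=cloud(d)
w=np.zeros(H.shape[:2],bool);w[195:318,300:432]=1
for c,st,mm in comps(w&(H[...,0]>=14)&(H[...,0]<=25)&(H[...,1]>110)&(C[...,2]>.007)&(C[...,2]<.03),10):
    print('brass',c.round(1),st[4],np.median(C[mm][:,2]).round(4),ray(d,*c,.0145)[:2].round(4))
print(carriers(d))
im=cv2.imread('pics/t23.png');cv2.imwrite('pics/t23c.png',cv2.resize(im[170:320,150:440],None,fx=2.75,fy=2.75,interpolation=2))
E
```

```text
psi 2.7 t 46.48 pos [0.4385 0.351  0.1727] rp [-90.1   0. ] F [-1.3 -0.4  0.1] gap 0.0262
shift cm [  3.92  15.96 -19.7 ] turn y -0.2
shift in target frame [  3.86  15.93 -19.74]
case px 251 270 240 256 [0.572  0.1592] cent [0.573  0.1593]
glass 119 [0.5717 0.1591]
brass [354.8 236.6] 27 0.0278 [ 0.6108 -0.0675]
brass [381.4 240.4] 29 0.028 [ 0.6026 -0.1335]
brass [406.  258.2] 31 0.0232 [ 0.5597 -0.1943]
brass [324.1 258.5] 40 0.016 [0.5543 0.0073]
brass [350.8 261.4] 44 0.0143 [ 0.5487 -0.0585]
brass [377.4 265.2] 44 0.0158 [ 0.5408 -0.1241]
brass [404.  268.6] 41 0.0147 [ 0.5337 -0.1896]
{'yellow': [(array([407.8, 254.3]), np.int32(91), array([ 0.5656, -0.1942,  0.046 ]), array([ 0.5642, -0.1925,  0.0572]))], 'blue': [(array([352.5, 247.7]), np.int32(78), array([ 0.5785, -0.061 ,  0.046 ]), array([ 0.5769, -0.0606,  0.058 ]))], 'green': [(array([379.9, 251.4]), np.int32(84), array([ 0.571, -0.127,  0.046]), array([ 0.5696, -0.126 ,  0.0573]))]}
```

View pics/p23.png

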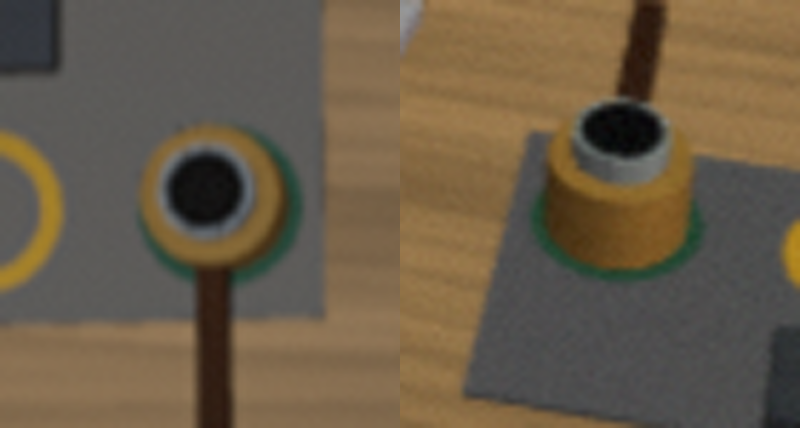

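View pics/t23c.png

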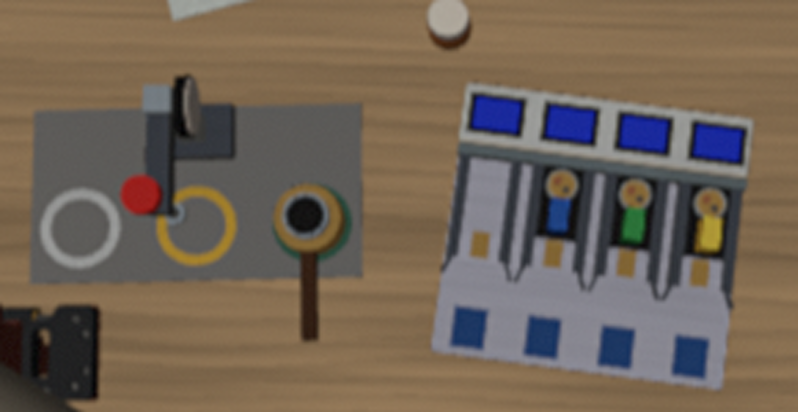

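View pics/s23.png

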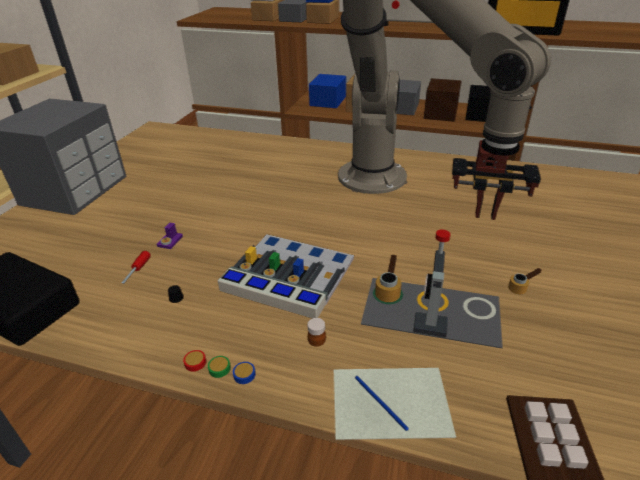

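```bash
python3 -c "
from rig import arm
print(arm.hand_in())"
```

```text
the job is handed in; nothing more can be done
None
```

The batch is checked in and handed in at about 46 s of the 210 s allowed; `hand_in` gives no verdict.

**Carriers:** There were three on the bench, as the orange one is missing. Blue is in the left middle bay, green in the right middle and yellow in the rightmost. I pushed each one in until it hit the end stop at about 17–18 N. The last top picture shows all three brass catches uncovered behind the heels. They stand at 14–16 mm, against 16 mm for the empty bay's catch.

**Pot and gauge:**
- **To the yellow mark:** I slid the larger pot there by its handle, never raising it.
- **Gauge:** I pressed the knob until the foot met the glass. That was about 24.6 mm of travel against the expected 25, and the force rose from 3 N to about 9–10 N. I held it for about 1.25 s, and the knob then came back up.
- **To the green mark:** The pot now stands about 1 mm or less from its centre, measured from the top camera. The scene view also shows the ring even on both sides.

**Disagreements:** On the yellow mark the cameras and the arm's own reading differed by 1–2 mm, so I made several small corrections and worked to their average. On the green mark the arm was still swaying when first read, which also took two small corrections.

The purple carrier, the small pot, the jar, the loupe and the screwdriver were not touched. I saw no carrier knocked aside and no clear slackening of the grip.

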